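Put the scale's check weights back in their stands

ROBOT

A 7-joint arm with a two-finger parallel gripper is mounted at the origin on a cart in front of the work surface, level with it; the furniture and walls round the work are solid. World frame = base frame: x ahead of the robot, y to its left, z up, the work surface at z = 0. Lengths are in mm, angles in rad, forces in N, time in s.
With the tool pointing down it reaches from about 400 to 925 mm from the base axis. Payload 4.1 kg.
Tool frame: the origin (TCP) lies midway between the tips of the shut fingers; the grasp point (between the pads) lies 19 mm behind it; x points along the fingers, y is the direction in which the jaws open and shut, and the axes are right-handed (so a half turn about x gives the same grasp; the last joint's range is limited). The gripper opens to 85 mm and grips with 20 to 120 N. Pads are 22 mm wide; open, the fingers measure 114 mm over their backs; the gripper's body (76 mm by 85 mm) begins 54 mm behind the grasp point. The pads swing forward as they close: fully open they stand 13 mm farther back than shut.
Start: joints at [-1.414, 0.398, 0.045, 1.537, -0.019, 1.207, -0.051], TCP at [164.439, 628.891, 231.347] pointing down, gripper open.
Joint ranges: [-2.82, 2.82], [-0.49, 2.23], [-1.37, 1.46], [0, 2.46], [-1.36, 4.5], [0.23, 2], [-2.94, 2.94]. Speed limits (rad/s): [2.57, 2.57, 3.14, 3.14, 3.14, 3.14, 3.14].

INTERFACE

Orientations are given as a 3x3 rotation matrix whose columns are the frame's x, y, z axes.
In Python, from rig import manip gives the robot as it stands. The module is installed in compiled form; this text tells all that it offers.
- The arm moves only by the shell command python3 -m handwheel 'ROWS' [FORCE]. ROWS is JSON, a list that holds one entry, the list of rows, each a list of 7 numbers: the opening in per cent of the stroke, from 0 (shut) to 100 (fully open), then the shift along the tool's x, y, z in m, then the turn, a rotation vector about the tool's x, y, z in degrees. A call has 1 to 8 rows; each row is the pose to reach, as a shift and turn from the pose measured when the call began, along the tool's axes at that moment; what a row does not reach only later rows make up. A row lasts 1/8 s, in which the tool goes at most 62.5 mm and 10.7 degrees, less where a joint would pass 70% of its speed; a pose out of reach is approached as far as the arm can. A call with a gripper value outside its range is refused whole. The fingers move at their own pace and stop on an object; FORCE is the grip in N (left out, the last holds). Time passes only in rows, so rows that repeat a pose let the fingers close. It gives the time, the measured TCP pose, the force and the opening at its end, in the units of the state.
- manip.get_state(): the state, without advancing time (a new reading comes with each control period).
- manip.capture(name): name is "scene" or "top" or "wrist"; returns a dict with "img" (384x512x3 uint8, red, green, blue), "K" (3x3 intrinsics, pixels), "T" (4x4, takes a point from camera to world coordinates). Camera axes: x right, y down, z forward; pixel columns grow to the right and rows downward; lengths in mm; the calibration is good to about 2 mm. A picture is of the moment at which its call begins. There is no depth.
- manip.sign_off(): hands the job in, once; it reports no verdict.
The state is a dict: "time": time; "joints": joint angles; "joint_vel": joint speeds; "tau": joint torques, N m; "eef_pos": TCP position; "eef_rot": TCP orientation; "force": force on the tool from outside, world axes, zero at the start; "torque": the same for the moment, N m; "gripper_width": finger opening in mm.
Only numpy, scipy, OpenCV 4.12 (cv2) and the standard library are available. Lean on these libraries where they do the work, as an engineer would, in place of code of your own. Each camera call takes 0.05 s, during which the arm holds its last target.

TASK

The scale check is finished: take the four brass check weights, one from the scale's pan and the others from among the things on the bench, and put each into the recess of its own wooden stand, the one made to its size, fully down and upright. Lower each weight into its recess before letting go, do not drop it in, and do not knock over either acid bottle.

Things in the scene. Friction and masses are not known exactly. Their poses are not given: they have to be found in the camera images.
- weight_500: the largest of four loose brass check weights of one shape (500 g): an upright cylinder of diameter 44 mm, 35 mm high, with a narrower turned knob on it, 52 mm high over all. Origin at the centre of its underside, z up along its axis. It starts upright, on the pan of the scale. The body can be gripped across its diameter from any side.
- weight_200: the second largest of four loose brass check weights of one shape (200 g): an upright cylinder of diameter 34 mm, 26 mm high, with a narrower turned knob on it, 40 mm high over all. Origin at the centre of its underside, z up along its axis. It starts upright, on the worktop. The body can be gripped across its diameter from any side.
- weight_100: the third largest of four loose brass check weights of one shape (100 g): an upright cylinder of diameter 26 mm, 21 mm high, with a narrower turned knob on it, 33 mm high over all. Origin at the centre of its underside, z up along its axis. It starts upright, on the worktop. The body can be gripped across its diameter from any side.
- weight_50: the smallest of four loose brass check weights of one shape (50 g): an upright cylinder of diameter 18 mm, 18 mm high, with a narrower turned knob on it, 28 mm high over all. Origin at the centre of its underside, z up along its axis. It starts upright, on the worktop. The body can be gripped across its diameter from any side.
- stand_500: the beech stand of the 500 g weight, the largest of four: a square light-wood block 74 x 74 mm, 18 mm high, fixed to the worktop, with one round recess in the middle of its top, 50 mm in diameter (6 mm wider than its weight), 8 mm deep, lined with dark green felt, its mouth chamfered by 3 mm. Origin at the centre of the underside, z up: the recess's floor is 10 mm and the block's top 18 mm above the origin; x and y run parallel to the sides.
- stand_200: the beech stand of the 200 g weight, the second largest of four: a square light-wood block 64 x 64 mm, 18 mm high, fixed to the worktop, with one round recess in the middle of its top, 40 mm in diameter (6 mm wider than its weight), 8 mm deep, lined with dark green felt, its mouth chamfered by 3 mm. Origin at the centre of the underside, z up: the recess's floor is 10 mm and the block's top 18 mm above the origin; x and y run parallel to the sides.
- stand_100: the beech stand of the 100 g weight, the third largest of four: a square light-wood block 56 x 56 mm, 18 mm high, fixed to the worktop, with one round recess in the middle of its top, 32 mm in diameter (6 mm wider than its weight), 8 mm deep, lined with dark green felt, its mouth chamfered by 3 mm. Origin at the centre of the underside, z up: the recess's floor is 10 mm and the block's top 18 mm above the origin; x and y run parallel to the sides.
- stand_50: the beech stand of the 50 g weight, the smallest of four: a square light-wood block 48 x 48 mm, 18 mm high, fixed to the worktop, with one round recess in the middle of its top, 24 mm in diameter (6 mm wider than its weight), 8 mm deep, lined with dark green felt, its mouth chamfered by 3 mm. Origin at the centre of the underside, z up: the recess's floor is 10 mm and the block's top 18 mm above the origin; x and y run parallel to the sides.
- scale: white bench scale, fixed: 215 mm deep (from 110 mm in front of the origin to 105 mm behind it), 170 mm wide, with a low display panel at its front (-x) and a round steel pan of 132 mm diameter, whose centre is 30 mm along +x of the origin and whose flat top is 56 mm above it. Origin on the worktop under the scale; z up. The pan does not move.
- acid_a: brown dropper bottle of test acid with a black cap, 30 mm in diameter, 82 mm high, loose, the nearer of two that stand at the back of the table; not to be handled. Origin at the centre of its underside, z along its axis.

How it is judged (in metres and radians):
At the end, for the whole second after the job is handed in: Each of the four weights stands in the recess of its own stand: its axis within 8 mm of the stand's centre, its underside on the recess floor (not more than 3 mm above it), upright within 0.12 rad, at rest and released (horizontal distance between weight_500 and stand_500 below 0.008 m and z of weight_500 in the frame of stand_500 between 0.006 and 0.013 m and angle between each of weight_500, weight_200, weight_100, weight_50's own z axis and vertical below 0.12 rad and linear speed of each of weight_500, weight_200, weight_100, weight_50 below 0.02 m/s and contact force between the fingers and weight_500 below 0.1 N and horizontal distance between weight_200 and stand_200 below 0.008 m and z of weight_200 in the frame of stand_200 between 0.006 and 0.013 m and contact force between the fingers and weight_200 below 0.1 N and horizontal distance between weight_100 and stand_100 below 0.008 m and z of weight_100 in the frame of stand_100 between 0.006 and 0.013 m and contact force between the fingers and weight_100 below 0.1 N and horizontal distance between weight_50 and stand_50 below 0.008 m and z of weight_50 in the frame of stand_50 between 0.006 and 0.013 m and contact force between the fingers and weight_50 below 0.1 N); the robot touches nothing.
It fails at once if a weight is dropped into its stand (let go above it with its underside more than 20 mm over the recess floor) ((horizontal distance between weight_500 and stand_500 below 0.02 m and z of weight_500 in the frame of stand_500 above 0.03 m and contact force between the fingers and weight_500 below 0.05 N) or (horizontal distance between weight_200 and stand_200 below 0.02 m and z of weight_200 in the frame of stand_200 above 0.03 m and contact force between the fingers and weight_200 below 0.05 N) or (horizontal distance between weight_100 and stand_100 below 0.02 m and z of weight_100 in the frame of stand_100 above 0.03 m and contact force between the fingers and weight_100 below 0.05 N) or (horizontal distance between weight_50 and stand_50 below 0.02 m and z of weight_50 in the frame of stand_50 above 0.03 m and contact force between the fingers and weight_50 below 0.05 N)).
It fails at once if the acid bottle is knocked over (angle between acid_a's own z axis and vertical above 0.5 rad).
It also fails if it takes over 106 s, if anything falls off the work surface, if the arm or the gripper's body presses on something with over 40 N, if the wrist force passes 120 N, or if a joint passes its speed limit or range.

## Working session

There is one attempt and no reset: what is moved stays moved. The work goes in short steps, Python scripts to look and compute and a shell command to move; the robot and the scene stay as the last step left them, time stands still between calls to the robot, and variables do not carry over. Pictures are saved under pics/ and viewed, and the job is handed in when it is done.

```bash
mkdir -p pics; python3 - <<'E'
from rig import manip
import cv2
s=manip.get_state(); print({k:s[k] for k in ['time','eef_pos','eef_rot','force','gripper_width']})
for n in ['scene','top','wrist']:
    c=manip.capture(n); cv2.imwrite(f'pics/{n}0.png',cv2.resize(c['img'][:,:,::-1],(768,576),interpolation=cv2.INTER_CUBIC)); print(n,c['K'].tolist(),c['T'].round(3).tolist())
E
```

```text
{'time': 0.0, 'eef_pos': array([164.29607834, 628.23671908, 230.27043446]), 'eef_rot': array([[-3.43878181e-04,  2.52964224e-01,  9.67475572e-01],
       [-1.92695644e-03,  9.67473666e-01, -2.52964410e-01],
       [-9.99998084e-01, -1.95127222e-03,  1.54757955e-04]]), 'force': array([-0.27005573, -0.09993671, -0.21883313]), 'gripper_width': 85.26869476328534}
scene [[403.1160174133959, 0.0, 256.56050485247266], [0.0, 403.1160174133959, 192.30435269825693], [0.0, 0.0, 1.0]] [[0.805, -0.375, 0.461, 27.938], [-0.594, -0.507, 0.625, -795.871], [-0.001, -0.776, -0.63, 879.452], [0.0, 0.0, 0.0, 1.0]]
top [[350.17896233766874, 0.0, 259.0463693757049], [0.0, 350.17896233766874, 192.86204342814287], [0.0, 0.0, 1.0]] [[-0.012, -0.987, 0.159, 408.963], [-1.0, 0.013, 0.003, 16.047], [-0.005, -0.159, -0.987, 1318.653], [0.0, 0.0, 0.0, 1.0]]
wrist [[311.15333904996174, 0.0, 254.48414690217598], [0.0, 311.15333904996174, 186.87703020416677], [0.0, 0.0, 1.0]] [[0.252, 0.926, 0.281, 93.609], [0.968, -0.241, -0.075, 646.936], [-0.002, 0.291, -0.957, 374.339], [0.0, 0.0, 0.0, 1.0]]
```

View pics/scene0.png

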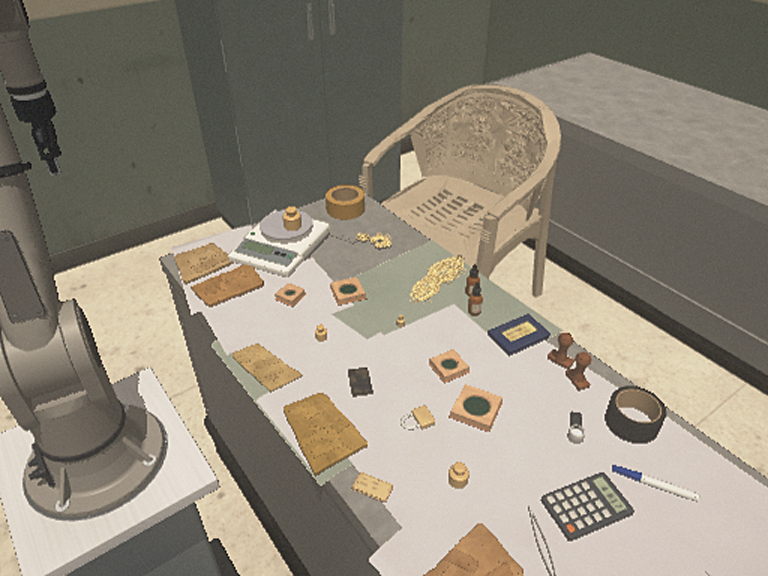

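View pics/top0.png

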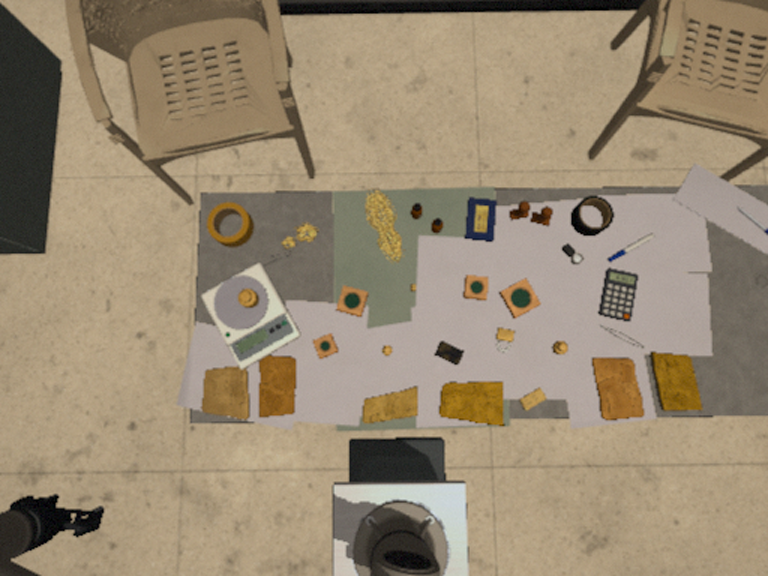

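View pics/wrist0.png

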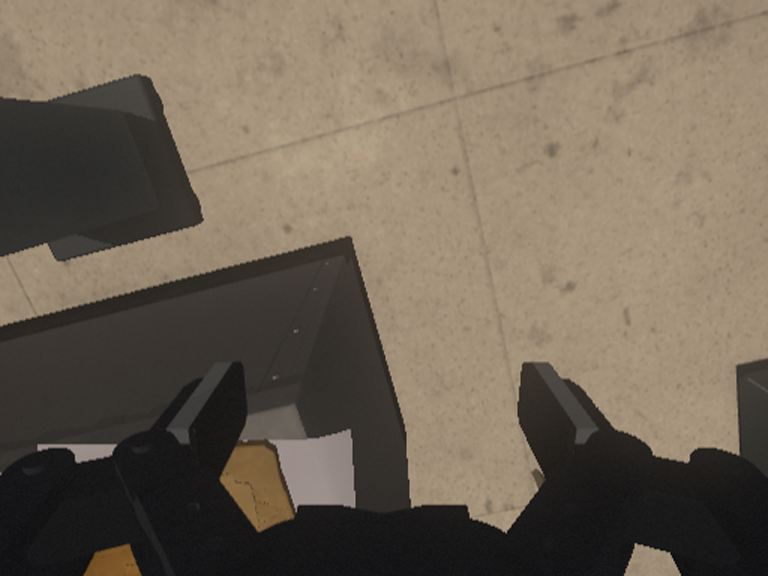

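```bash
cat > h.py <<'E'
from rig import manip
import cv2,numpy as np
def p2w(c,u,v,z):
    "pixel (orig 512x384) to world at height z"
    d=c['T'][:3,:3]@np.linalg.solve(c['K'],[u,v,1.]); o=c['T'][:3,3]
    return o+d*(z-o[2])/d[2]
def w2p(c,p):
    q=c['T'][:3,:3].T@(np.array(p,float)-c['T'][:3,3]); q=c['K']@q; return q[:2]/q[2]
def crop(c,name,x0,y0,x1,y1,s):
    cv2.imwrite(f'pics/{name}.png',cv2.resize(c['img'][y0:y1,x0:x1,::-1],None,fx=s,fy=s,interpolation=cv2.INTER_CUBIC))
def tool(dx,dy,dz=0):
    "world shift mm -> tool axes m"
    R=manip.get_state()['eef_rot']; return (R.T@np.array([dx,dy,dz])/1000).round(4)
E
python3 - <<'E'
from h import *
c=manip.capture('top'); crop(c,'t1',120,160,400,270,2.85)
crop(c,'t2',200,170,300,245,8); crop(c,'t3',295,170,395,245,8)
d=manip.capture('scene'); crop(d,'s1',150,110,350,260,4); crop(d,'s2',250,170,400,345,4)
for n,u,v,z in [('w500',247,297,108),('w100?',387,350,30),('w50',413,287,28),('w200',560,348,40),('s500',521,297,18),('s?',476,288,18),('s?',352,300,18),('s?',325,346,18)]:
    print(n,p2w(c,u/1.5,v/1.5,z).round(0))
E
```

```text
w500 [590. 350. 108.]
w100? [466.  26.  30.]
w50 [621. -41.  28.]
w200 [ 465. -393.   40.]
s500 [ 594. -310.   18.]
s? [ 618. -199.   18.]
s? [592. 112.  18.]
s? [478. 179.  18.]
```

View pics/t2.png

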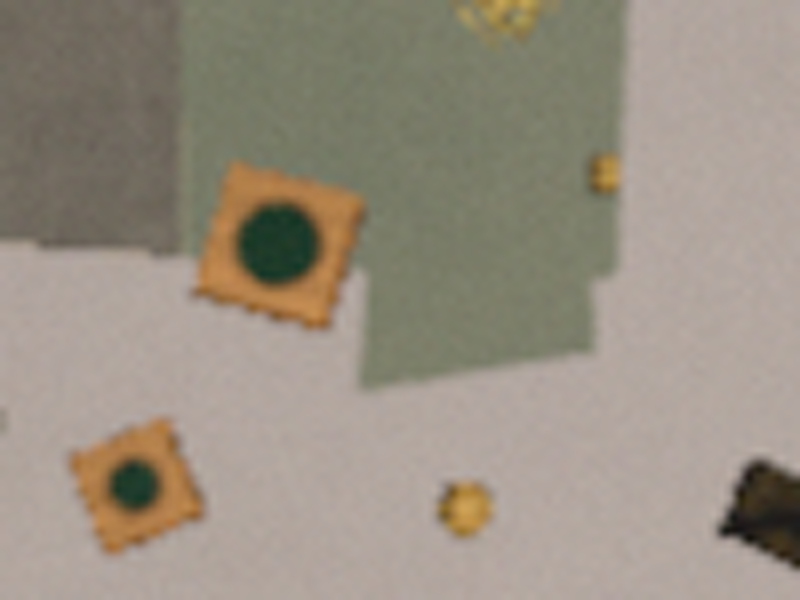

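View pics/t3.png

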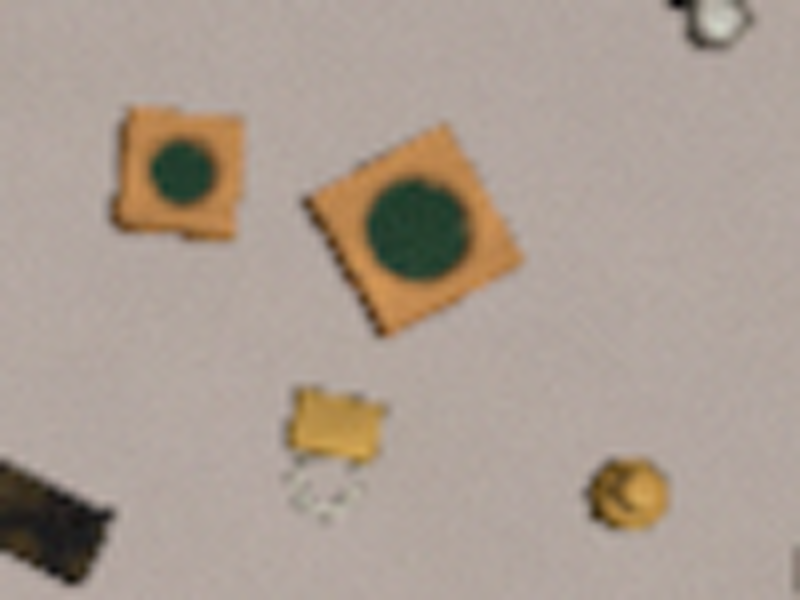

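View pics/s1.png

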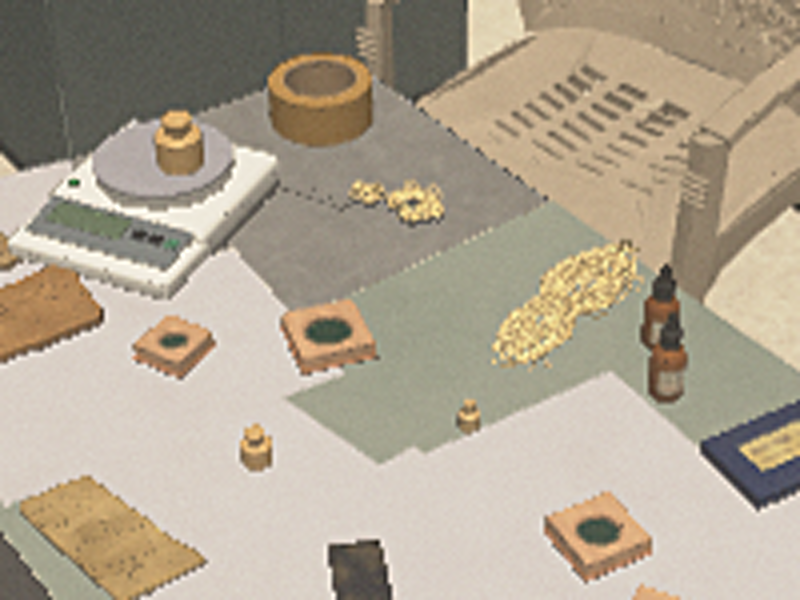

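View pics/s2.png

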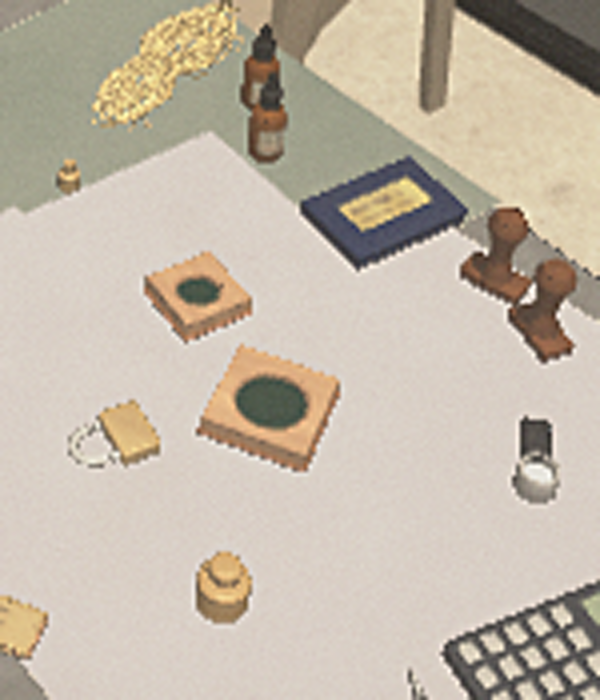

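```bash
cat >> h.py <<'E'
def top_pts():
    c=manip.capture('top')
    for n,x0,px,py,z in [('s200',200,278,243,14),('s50',200,135,485,14),('w100',200,466,508,25),('w50',200,604,173,22),('s100',295,184,172,14),('s500',295,417,229,14),('w200',295,629,493,32)]:
        print(n,p2w(c,x0+(px+.5)/8-.5,170+(py+.5)/8-.5,z).round(1))
E
python3 - <<'E'
from h import *
top_pts()
print(tool(381,-268,0))
E
```

```text
s200 [592.9 113.6  14. ]
s50 [480.3 180.1  14. ]
w100 [467.3  26.5  25. ]
w50 [622.9 -39.9  22. ]
s100 [ 622.7 -200.6   14. ]
s500 [ 594.2 -309.    14. ]
w200 [ 468.7 -394.8   32. ]
[ 1.000e-04 -1.629e-01  4.364e-01]
```

```bash
python3 -m handwheel '[[[100,0,-0.02,0.055,-4,0,0],[100,0,-0.041,0.11,-8,0,0],[100,0,-0.062,0.165,-12,0,0],[100,0,-0.082,0.22,-14.6,0,0],[100,0,-0.104,0.275,-14.6,0,0],[100,0,-0.124,0.33,-14.6,0,0],[100,0,-0.145,0.385,-14.6,0,0],[100,0,-0.163,0.436,-14.6,0,0]]]' 60
python3 - <<'E'
from h import *
c=manip.capture('wrist'); crop(c,'w1',0,0,512,384,1.5); print(c['T'].round(3).tolist()); s=manip.get_state();print(s['eef_pos'],s['joints'])
E
```

```text
time: 1.3
eef_pos: [546.6, 359.1, 231.2]
eef_rot: [[0.0, 0.002, 1.0], [-0.001, 1.0, -0.002], [-1.0, -0.001, 0.0]]
force: [-0.6, 1.3, 0.2]
gripper_width: 85.1
[[0.001, 0.957, 0.291, 473.455], [1.0, -0.001, -0.001, 358.908], [-0.001, 0.291, -0.957, 375.183], [0.0, 0.0, 0.0, 1.0]]
[554.25504659 351.06758036 231.23080235] [-0.77209094  0.41325547  0.1896484   1.52641523 -0.07151032  1.20697431
  0.98580059]
```

View pics/w1.png

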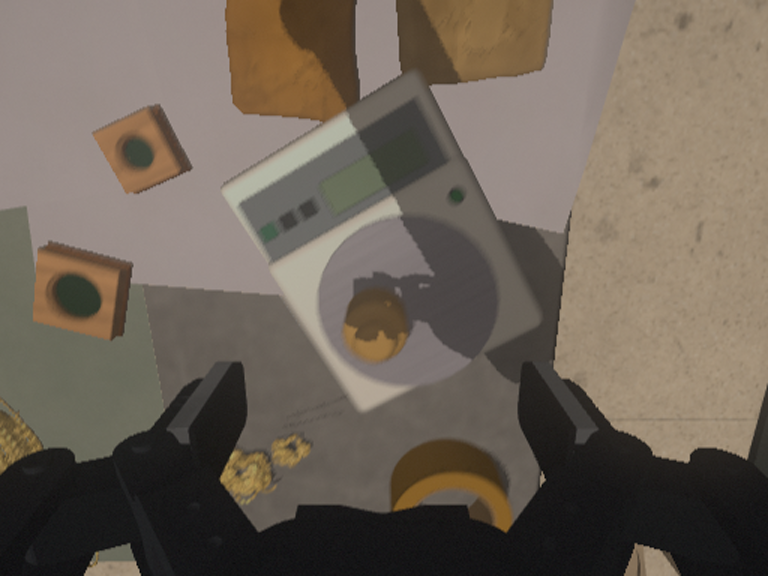

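```bash

python3 - <<'E'
from h import *
c=manip.capture('wrist'); crop(c,'w2',200,170,300,245,8); print(c['T'].round(3).tolist()); s=manip.get_state();print(s['eef_pos'])
E
```

```text
[[0.012, 0.955, 0.297, 480.115], [1.0, -0.009, -0.009, 352.477], [-0.006, 0.298, -0.955, 374.661], [0.0, 0.0, 0.0, 1.0]]
[551.46606451 353.0132147  231.1118399 ]
```

View pics/w2.png

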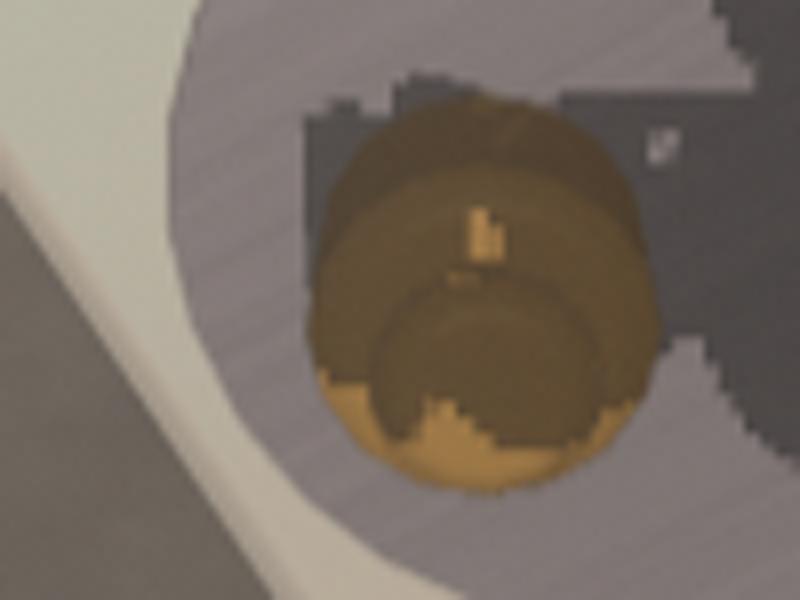

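```bash

cat >> h.py <<'E'
def pix(c,x0,y0,s,px,py,z): return p2w(c,x0+(px+.5)/s-.5,y0+(py+.5)/s-.5,z).round(1)
E
python3 - <<'E'
from h import *
c=manip.capture('wrist')
for p in [(485,328,91),(308,328,91),(662,328,91),(485,165,91),(485,492,91),(487,362,108)]: print(pix(c,200,170,8,*p))
s=manip.get_state();print(s['eef_pos'],s['eef_rot'].round(3).tolist(), c['T'].round(3).tolist())
E
```

```text
[589.6 357.   91. ]
[589.4 335.4  91. ]
[589.8 378.6  91. ]
[568.7 357.1  91. ]
[611.5 356.9  91. ]
[587.1 357.  108. ]
[548.21592245 356.6060271  230.93058627] [[0.001, 0.008, 1.0], [-0.003, 1.0, -0.008], [-1.0, -0.003, 0.001]] [[0.012, 0.955, 0.295, 477.736], [1.0, -0.01, -0.009, 354.297], [-0.005, 0.295, -0.955, 374.749], [0.0, 0.0, 0.0, 1.0]]
```

```bash
python3 -m handwheel '[[[100,0.045,-0.001,0.022,0,0,0],[100,0.09,-0.001,0.044,0,0,0],[100,0.09,-0.001,0.044,0,0,0],[100,0.09,-0.001,0.044,0,0,0],[100,0.09,-0.001,0.044,0,0,0]]]'
python3 - <<'E'
from h import *
s=manip.get_state();print(s['eef_pos'])
c=manip.capture('wrist'); np.save('pics/T.npy',c['T']); crop(c,'w3',140,150,340,300,4);print(c['T'].round(3).tolist()); s=manip.get_state();print(s['eef_pos'])
E
```

```text
time: 2.08
eef_pos: [592.4, 356.8, 143.6]
eef_rot: [[0.004, 0.007, 1.0], [0.0, 1.0, -0.007], [-1.0, 0.0, 0.004]]
force: [0.4, 1.2, 0.1]
gripper_width: 85.3
[592.39842812 356.7665047  143.61896801]
[[0.006, 0.956, 0.295, 518.711], [1.0, -0.006, -0.002, 356.855], [0.0, 0.295, -0.956, 287.327], [0.0, 0.0, 0.0, 1.0]]
[592.50805    356.46506837 143.49413854]
```

View pics/w3.png

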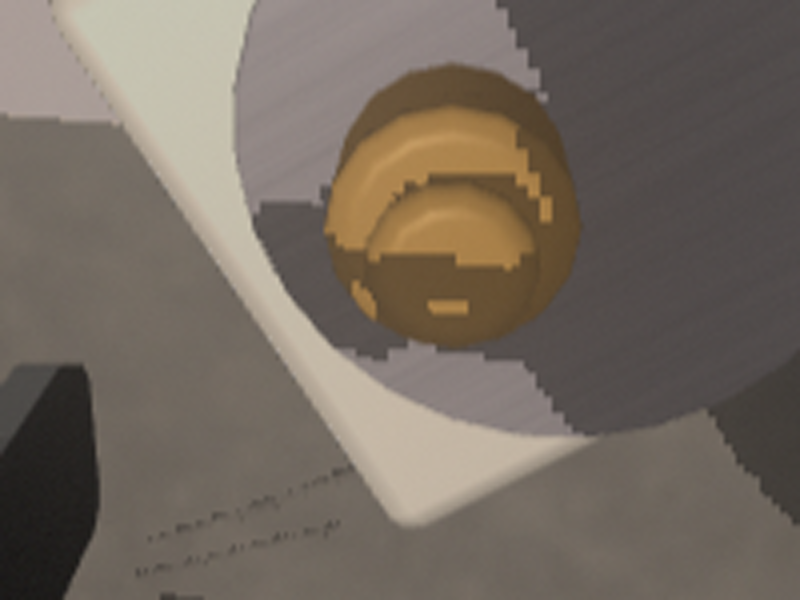

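```bash

cat >> h.py <<'E'
def circ(c,x,y,z,r,x0,y0,s):
    "predicted crop extents of circle: left,right,top,bottom"
    a=np.linspace(0,2*np.pi,73); p=np.array([w2p(c,(x+r*np.cos(t),y+r*np.sin(t),z)) for t in a])
    p=(p-[x0,y0]+.5)*s-.5; return p[:,0].min().round(),p[:,0].max().round(),p[:,1].min().round(),p[:,1].max().round()
E
python3 - <<'E'
from h import *
c=manip.capture('wrist'); c['T']=np.load('pics/T.npy')
print(pix(c,140,150,4,453.5,225,91),pix(c,140,150,4,453,264,108))
for x,y in [(592,356),(590,356),(588,356)]:
  print(circ(c,x,y,91,22,140,150,4),circ(c,x,y,56,22,140,150,4),circ(c,x,y,108,15,140,150,4))
print(manip.get_state()['eef_pos'])
E
```

```text
[592.6 355.4  91. ] [592.7 355.4 108. ]
(np.float64(326.0), np.float64(588.0), np.float64(95.0), np.float64(341.0)) (np.float64(344.0), np.float64(570.0), np.float64(48.0), np.float64(263.0)) (np.float64(360.0), np.float64(553.0), np.float64(168.0), np.float64(348.0))
(np.float64(326.0), np.float64(588.0), np.float64(83.0), np.float64(330.0)) (np.float64(344.0), np.float64(570.0), np.float64(38.0), np.float64(254.0)) (np.float64(360.0), np.float64(554.0), np.float64(155.0), np.float64(336.0))
(np.float64(325.0), np.float64(588.0), np.float64(71.0), np.float64(320.0)) (np.float64(344.0), np.float64(570.0), np.float64(27.0), np.float64(245.0)) (np.float64(359.0), np.float64(554.0), np.float64(143.0), np.float64(325.0))
[592.47351205 356.19471559 143.19918845]
```

```bash
python3 -m handwheel '[[[100,0.04,-0.001,0.001,0,0,0],[100,0.076,-0.001,0.001,0,0,0],[100,0.076,-0.001,0.001,0,0,0],[100,0.076,-0.001,0.001,0,0,0],[0,0.076,-0.001,0.001,0,0,0],[0,0.076,-0.001,0.001,0,0,0],[0,0.076,-0.001,0.001,0,0,0],[0,0.076,-0.001,0.001,0,0,0]]]' 60
```

```text
time: 3.18
eef_pos: [594.6, 355.8, 68.9]
eef_rot: [[0.005, 0.007, 1.0], [0.001, 1.0, -0.007], [-1.0, 0.001, 0.005]]
force: [-1.0, -0.5, 6.1]
gripper_width: 41.7
```

```bash
python3 -m handwheel '[[[0,-0.02,0,0,0,0,0],[0,-0.06,0,0,0,0,0],[0,-0.1,0,0,0,0,0],[0,-0.1,-0.05,0,0,0,0],[0,-0.1,-0.1,0,0,0,0],[0,-0.1,-0.15,0,0,0,0]]]'
python3 - <<'E'
from h import *
c=manip.capture('wrist'); crop(c,'w4',0,0,512,384,1.5)
s=manip.get_state();print(s['eef_pos'],s['gripper_width'],s['force'])
E
```

```text
time: 3.92
eef_pos: [592.2, 203.6, 168.9]
eef_rot: [[0.005, 0.007, 1.0], [0.001, 1.0, -0.007], [-1.0, 0.001, 0.005]]
force: [1.3, 0.3, -5.8]
gripper_width: 41.8
[592.69491102 192.21347791 168.91024167] 41.81664528374467 [-1.12946276 -9.79970622 -5.11649456]
```

View pics/w4.png

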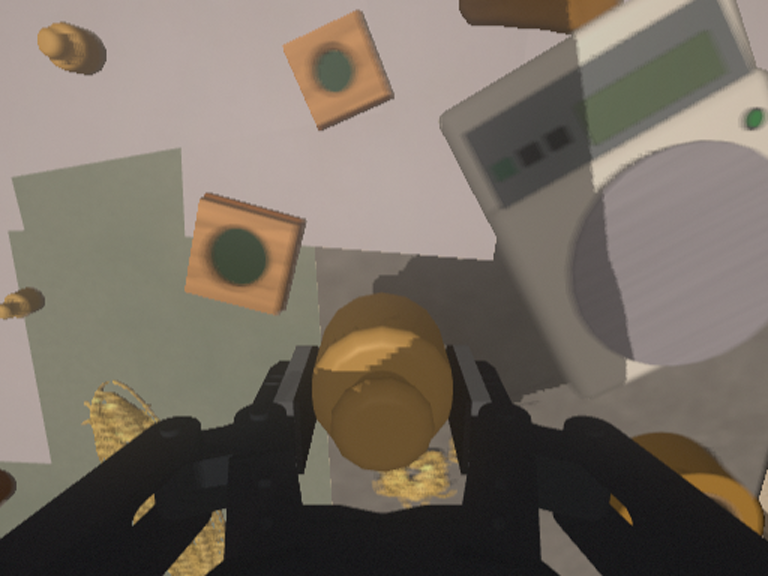

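```bash
python3 -m handwheel '[[[0,0,-0.06,0,0,0,0],[0,0,-0.12,0,0,0,0],[0,0,-0.18,0,0,0,0],[0,0,-0.24,0,0,0,0],[0,0,-0.3,0,0,0,0],[0,0,-0.36,0,0,0,0],[0,0,-0.42,0,0,0,0],[0,0,-0.47,0,0,0,0]]]'
python3 -m handwheel '[[[0,0,-0.02,0,0,0,0],[0,0,-0.02,0,0,0,0],[0,0,-0.02,0,0,0,0],[0,0,-0.02,0,0,0,0]]]'
python3 - <<'E'
from h import *
c=manip.capture('wrist'); crop(c,'w5',100,80,420,320,2.5); np.save('pics/T.npy',c['T'])
s=manip.get_state();print(s['eef_pos'],s['gripper_width'],s['force'],s['joints'])
E
```

```text
time: 4.97
eef_pos: [583.4, -280.3, 173.0]
eef_rot: [[0.003, 0.019, 1.0], [-0.009, 1.0, -0.019], [-1.0, -0.009, 0.003]]
force: [1.1, 0.2, -4.4]
gripper_width: 41.9
time: 5.48
eef_pos: [583.8, -297.5, 173.0]
eef_rot: [[0.003, 0.016, 1.0], [-0.007, 1.0, -0.016], [-1.0, -0.007, 0.003]]
force: [-1.1, 0.4, -4.9]
gripper_width: 42.1
[ 583.73427777 -297.95560168  173.10722153] 41.93695082875023 [-0.3156336  -0.08681337 -5.49495721] [ 0.13638094  0.47424791  0.37097466  1.60096212 -0.18130607  1.09529025
  2.1069648 ]
```

View pics/w5.png

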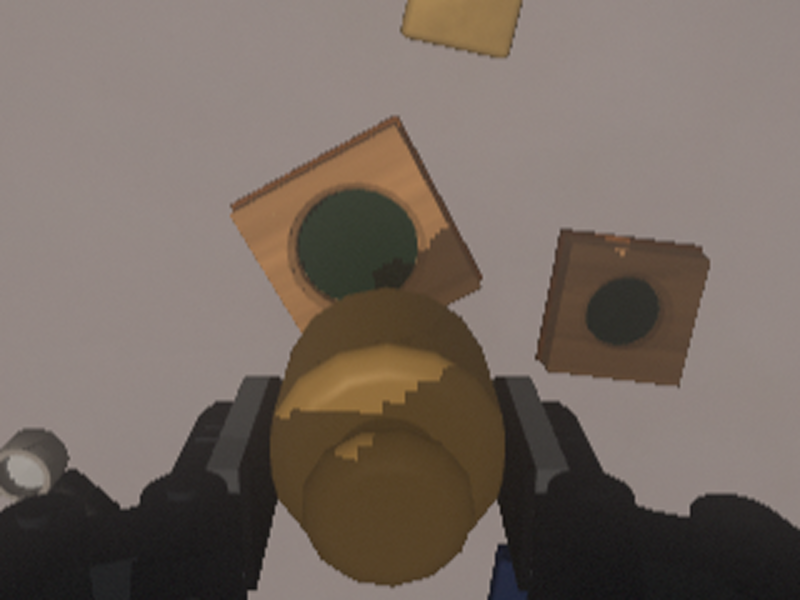

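```bash

python3 - <<'E'
from h import *
c=manip.capture('wrist'); c['T']=np.load('pics/T.npy')
print('stand',pix(c,100,80,2.5,356.5,246.5,18),pix(c,100,80,2.5,356.5,304,10))
for x,y in [(584,-298),(587,-298),(581,-298)]:
  print(x,y,circ(c,x,y,195,22,100,80,2.5),circ(c,x,y,160,22,100,80,2.5),circ(c,x,y,212,15,100,80,2.5))
print(circ(c,590,-309,18,28,100,80,2.5),circ(c,594,-309,18,28,100,80,2.5))
s=manip.get_state();print(s['eef_pos'])
E
```

```text
stand [ 592.9 -311.3   18. ] [ 620.1 -312.3   10. ]
584 -298 (np.float64(261.0), np.float64(510.0), np.float64(349.0), np.float64(568.0)) (np.float64(287.0), np.float64(487.0), np.float64(284.0), np.float64(467.0)) (np.float64(289.0), np.float64(480.0), np.float64(436.0), np.float64(601.0))
587 -298 (np.float64(263.0), np.float64(509.0), np.float64(365.0), np.float64(582.0)) (np.float64(288.0), np.float64(486.0), np.float64(297.0), np.float64(478.0)) (np.float64(290.0), np.float64(480.0), np.float64(454.0), np.float64(616.0))
581 -298 (np.float64(260.0), np.float64(510.0), np.float64(332.0), np.float64(554.0)) (np.float64(286.0), np.float64(487.0), np.float64(271.0), np.float64(455.0)) (np.float64(288.0), np.float64(481.0), np.float64(418.0), np.float64(586.0))
(np.float64(292.0), np.float64(432.0), np.float64(169.0), np.float64(306.0)) (np.float64(292.0), np.float64(432.0), np.float64(180.0), np.float64(315.0))
[ 583.55317638 -298.44341965  173.16430256]
```

```bash
python3 -m handwheel '[[[0,0.03,-0.0065,0.005,0,0,0],[0,0.08,-0.0127,0.0094,0,0,0],[0,0.123,-0.0127,0.0094,0,0,0],[0,0.123,-0.0127,0.0094,0,0,0],[0,0.123,-0.0127,0.0094,0,0,0]]]'
python3 - <<'E'
from h import *
c=manip.capture('wrist'); crop(c,'w6',100,80,420,320,2.5); np.save('pics/T.npy',c['T'])
s=manip.get_state();print(s['eef_pos'],s['gripper_width'],s['force'])
p=s['eef_pos']
for r in (28,): print(circ(c,593.5,-311,18,r,100,80,2.5), circ(c,p[0],p[1],p[2]-13,22,100,80,2.5))
E
```

```text
time: 6.2
eef_pos: [594.6, -312.6, 52.2]
eef_rot: [[0.006, 0.016, 1.0], [-0.009, 1.0, -0.016], [-1.0, -0.009, 0.006]]
force: [-0.5, -0.4, -4.4]
gripper_width: 41.8
[ 595.11696436 -313.11912018   53.0603057 ] 42.038797196997095 [ 0.11762998 -0.19870033 -3.5291458 ]
(np.float64(283.0), np.float64(510.0), np.float64(226.0), np.float64(438.0)) (np.float64(287.0), np.float64(487.0), np.float64(287.0), np.float64(470.0))
```

View pics/w6.png

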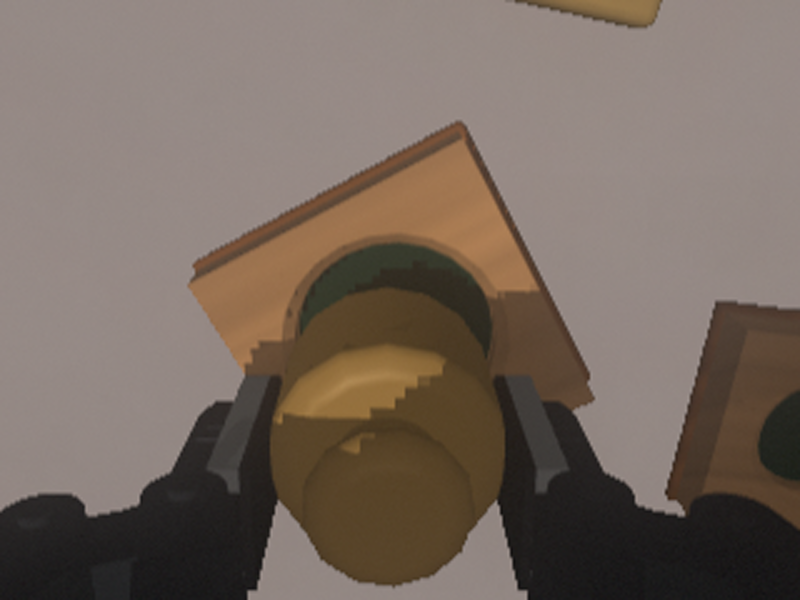

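```bash
python3 -m handwheel '[[[0,0.01,0.0015,0.0003,0,0,0],[0,0.02,0.0015,0.0003,0,0,0],[0,0.027,0.0015,0.0003,0,0,0],[0,0.03,0.0015,0.0003,0,0,0],[0,0.031,0.0015,0.0003,0,0,0],[0,0.031,0.0015,0.0003,0,0,0]]]'
python3 - <<'E'
from h import *
c=manip.capture('wrist'); crop(c,'w7',100,80,420,320,2.5)
s=manip.get_state();print(s['eef_pos'],s['gripper_width'],s['force'])
E
```

```text
time: 7.0
eef_pos: [595.1, -311.5, 23.1]
eef_rot: [[0.006, 0.016, 1.0], [-0.008, 1.0, -0.016], [-1.0, -0.008, 0.006]]
force: [-4.7, 3.1, 5.7]
gripper_width: 41.7
[ 595.09294056 -311.48096349   23.08399944] 42.00264340272117 [-3.88807083  2.54106438  6.02935055]
```

View pics/w7.png

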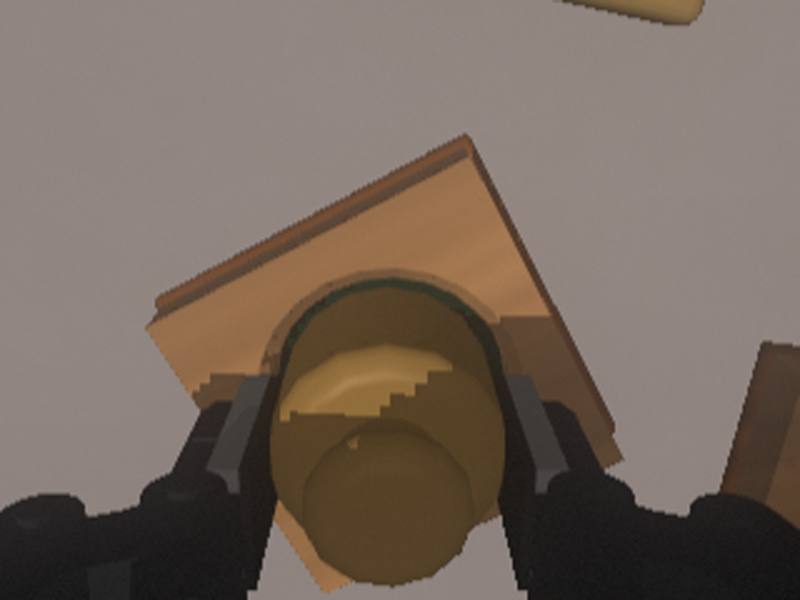

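```bash
python3 -m handwheel '[[[75,0,0,0,0,0,0],[75,0,0,0,0,0,0],[75,0,0,0,0,0,0],[75,-0.05,0,0,0,0,0],[75,-0.1,0,0,0,0,0],[80,-0.13,-0.03,-0.05,0,0,0],[80,-0.13,-0.06,-0.1,0,0,0],[80,-0.13,-0.083,-0.127,0,0,0]]]' 40
python3 -m handwheel '[[[80,0,-0.007,-0.01,0,0,0],[80,0,-0.007,-0.01,0,0,0],[80,0,-0.007,-0.01,0,0,0]]]'
python3 - <<'E'
from h import *
c=manip.capture('wrist'); crop(c,'w8',0,0,512,384,1.5); np.save('pics/T.npy',c['T'])
s=manip.get_state();print(s['eef_pos'],s['gripper_width'],s['force'])
E
```

```text
time: 8.05
eef_pos: [462.8, -393.8, 154.1]
eef_rot: [[0.006, 0.02, 1.0], [-0.01, 1.0, -0.02], [-1.0, -0.01, 0.007]]
force: [0.9, -0.2, -0.0]
gripper_width: 68.7
time: 8.43
eef_pos: [454.8, -398.9, 153.8]
eef_rot: [[0.007, 0.017, 1.0], [-0.009, 1.0, -0.017], [-1.0, -0.009, 0.007]]
force: [1.0, 0.3, -0.4]
gripper_width: 68.4
[ 454.84765461 -398.88475494  153.79306206] 68.21768880678681 [ 1.25735029 -0.22746281 -0.02278633]
```

View pics/w8.png

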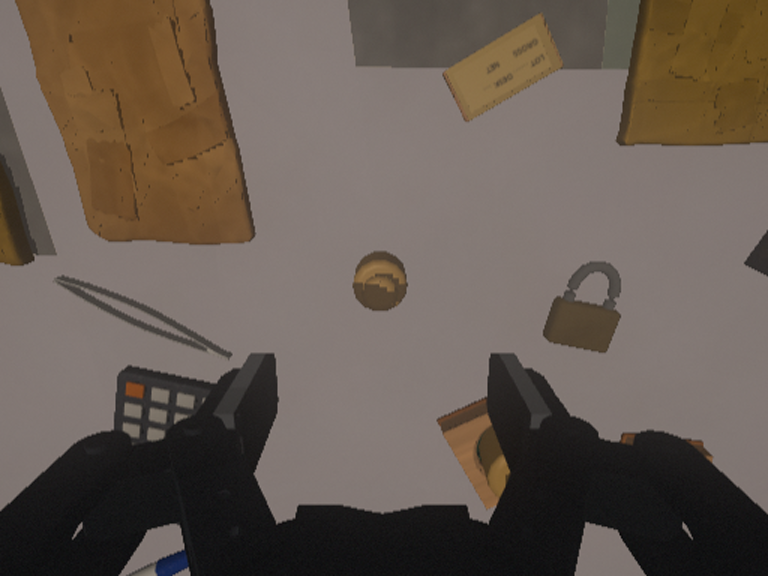

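```bash
python3 - <<'E'
from h import *
c=manip.capture('wrist'); crop(c,'w9',215,150,295,210,10)
s=manip.get_state();p=s['eef_pos'];print(p)
for x in (465,469): print(circ(c,x,-396,26,17,215,150,10),circ(c,x,-396,0,17,215,150,10),circ(c,x,-396,40,11,215,150,10))
E
```

```text
[ 454.5921608  -398.9895325   153.77330302]
(np.float64(263.0), np.float64(636.0), np.float64(189.0), np.float64(545.0)) (np.float64(277.0), np.float64(619.0), np.float64(125.0), np.float64(455.0)) (np.float64(324.0), np.float64(577.0), np.float64(296.0), np.float64(537.0))
(np.float64(265.0), np.float64(636.0), np.float64(232.0), np.float64(585.0)) (np.float64(278.0), np.float64(619.0), np.float64(165.0), np.float64(492.0)) (np.float64(325.0), np.float64(577.0), np.float64(341.0), np.float64(579.0))
```

View pics/w9.png

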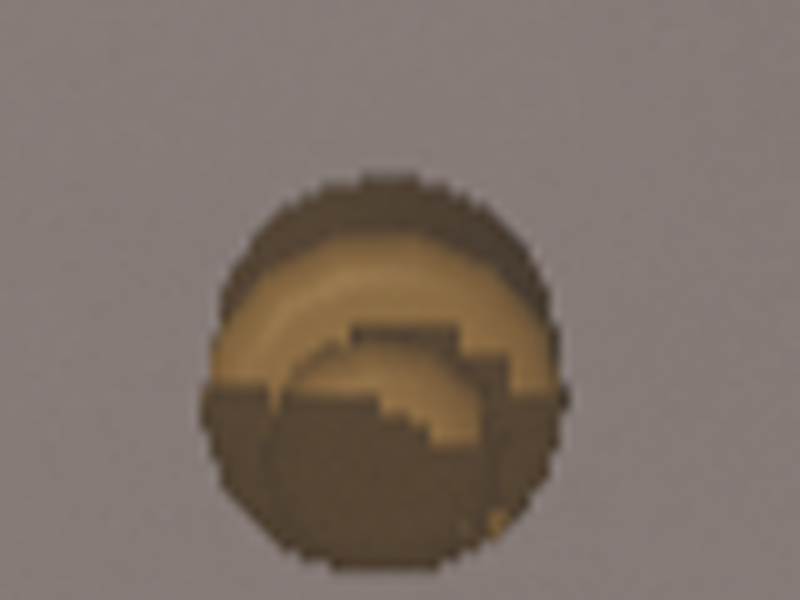

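```bash
python3 - <<'E'
from h import *
p=manip.get_state()['eef_pos']; print(tool(*(np.array([468.7,-401.7,11])-p)))
E
```

```text
[ 0.1429 -0.0012  0.0132]
```

```bash
python3 -m handwheel '[[[80,0.04,-0.001,0.013,0,0,0],[80,0.09,-0.0012,0.0132,0,0,0],[80,0.13,-0.0012,0.0132,0,0,0],[80,0.143,-0.0012,0.0132,0,0,0],[80,0.143,-0.0012,0.0132,0,0,0],[80,0.143,-0.0012,0.0132,0,0,0]]]'
python3 -m handwheel '[[[0,0,0,0,0,0,0],[0,0,0,0,0,0,0],[0,0,0,0,0,0,0],[0,0,0,0,0,0,0]]]' 40
python3 - <<'E'
from h import *
c=manip.capture('wrist'); crop(c,'w10',100,80,420,320,2.5)
s=manip.get_state();print(s['eef_pos'],s['gripper_width'],s['force'])
E
```

```text
time: 9.28
eef_pos: [470.1, -402.7, 12.7]
eef_rot: [[0.009, 0.016, 1.0], [-0.011, 1.0, -0.016], [-1.0, -0.011, 0.01]]
force: [-0.2, -0.1, 1.3]
gripper_width: 68.3
time: 9.78
eef_pos: [471.0, -403.2, 14.4]
eef_rot: [[0.012, 0.016, 1.0], [-0.012, 1.0, -0.016], [-1.0, -0.012, 0.012]]
force: [-1.3, 1.5, 5.9]
gripper_width: 31.8
[ 471.01780078 -403.1656002    14.42891968] 31.75518098982845 [0.62929611 1.11220075 5.58367051]
```

View pics/w10.png

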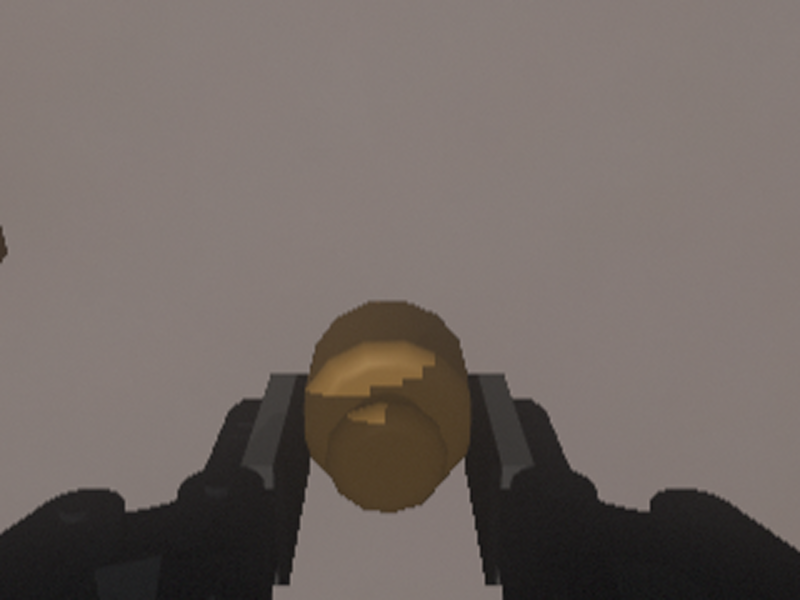

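```bash
python3 -m handwheel '[[[0,-0.02,0,0,0,0,0],[0,-0.07,0.0,0,0,0,0],[0,-0.12,0.03,0.007,0,0,0],[0,-0.14,0.085,0.02,0,0,0],[0,-0.14,0.14,0.034,0,0,0],[0,-0.14,0.195,0.047,0,0,0],[0,-0.14,0.25,0.06,0,0,0],[0,-0.14,0.305,0.074,0,0,0]]]'
python3 -m handwheel '[[[0,0,0.055,0.013,0,0,0],[0,0,0.11,0.026,0,0,0],[0,0,0.165,0.039,0,0,0],[0,0,0.2,0.04,0,0,0],[0,0,0.21,0.04,0,0,0],[0,0,0.21,0.04,0,0,0],[0,0,0.21,0.04,0,0,0]]]'
python3 - <<'E'
from h import *
c=manip.capture('wrist'); crop(c,'w11',100,80,420,320,2.5); np.save('pics/T.npy',c['T'])
s=manip.get_state();p=s['eef_pos'];print(p,s['eef_rot'].round(3).tolist(),s['gripper_width'],s['force'])
print(circ(c,593,115,18,23,100,80,2.5), circ(c,p[0],p[1],p[2]-14,17,100,80,2.5), circ(c,p[0],p[1],p[2]+12,17,100,80,2.5))
E
```

```text
time: 10.82
eef_pos: [548.5, -96.3, 152.9]
eef_rot: [[0.013, 0.017, 1.0], [-0.012, 1.0, -0.017], [-1.0, -0.012, 0.013]]
force: [-0.4, -0.2, -2.2]
gripper_width: 31.6
time: 11.7
eef_pos: [592.1, 110.2, 151.3]
eef_rot: [[0.013, 0.02, 1.0], [-0.014, 1.0, -0.02], [-1.0, -0.013, 0.013]]
force: [0.4, -0.8, -2.4]
gripper_width: 31.5
[592.16871834 110.31998703 151.24564356] [[0.013, 0.021, 1.0], [-0.013, 1.0, -0.02], [-1.0, -0.013, 0.013]] 31.85974261172632 [ 0.10844016 -0.42634687 -2.3682683 ]
(np.float64(343.0), np.float64(468.0), np.float64(174.0), np.float64(295.0)) (np.float64(313.0), np.float64(467.0), np.float64(303.0), np.float64(443.0)) (np.float64(299.0), np.float64(478.0), np.float64(353.0), np.float64(512.0))
```

View pics/w11.png

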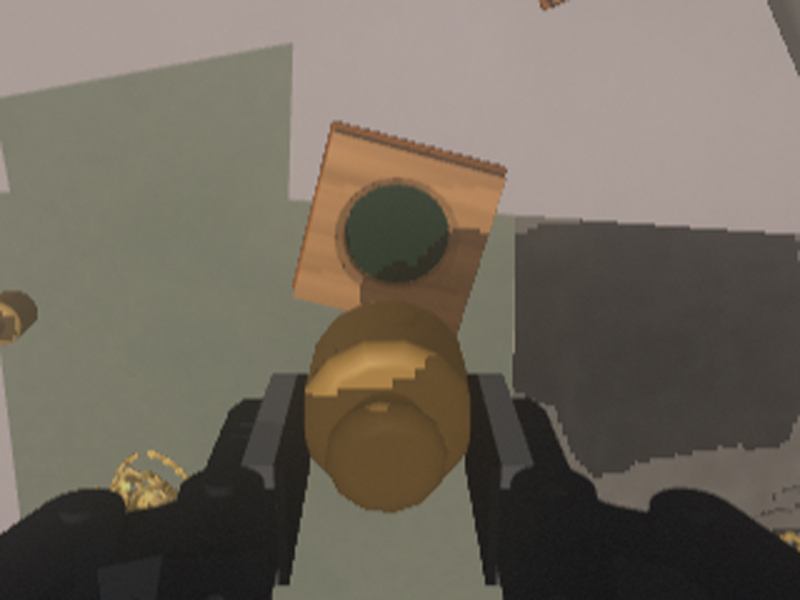

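```bash
python3 - <<'E'
from h import *
p=manip.get_state()['eef_pos']; print(tool(*(np.array([594,113,48])-p)))
E
```

```text
[0.1032 0.0041 0.0004]
```

```bash
python3 -m handwheel '[[[0,0.035,0.002,0.0004,0,0,0],[0,0.08,0.0041,0.0004,0,0,0],[0,0.103,0.0041,0.0004,0,0,0],[0,0.103,0.0041,0.0004,0,0,0],[0,0.103,0.0041,0.0004,0,0,0]]]'
python3 - <<'E'
from h import *
c=manip.capture('wrist'); crop(c,'w12',100,80,420,320,2.5); np.save('pics/T.npy',c['T'])
s=manip.get_state();p=s['eef_pos'];print(p,s['gripper_width'],s['force'])
print(circ(c,594,112,18,23,100,80,2.5), circ(c,p[0],p[1],p[2]-14,17,100,80,2.5))
print(tool(0,0,-27))
E
```

```text
time: 12.38
eef_pos: [595.2, 112.2, 49.5]
eef_rot: [[0.015, 0.022, 1.0], [-0.013, 1.0, -0.022], [-1.0, -0.013, 0.016]]
force: [-0.0, 0.4, -2.0]
gripper_width: 31.5
[595.45343097 112.53662135  49.88853843] 31.81339193290525 [ 0.13926322  0.20603377 -1.73960474]
(np.float64(294.0), np.float64(484.0), np.float64(248.0), np.float64(424.0)) (np.float64(314.0), np.float64(468.0), np.float64(305.0), np.float64(445.0))
[ 0.027   0.0003 -0.0004]
```

View pics/w12.png

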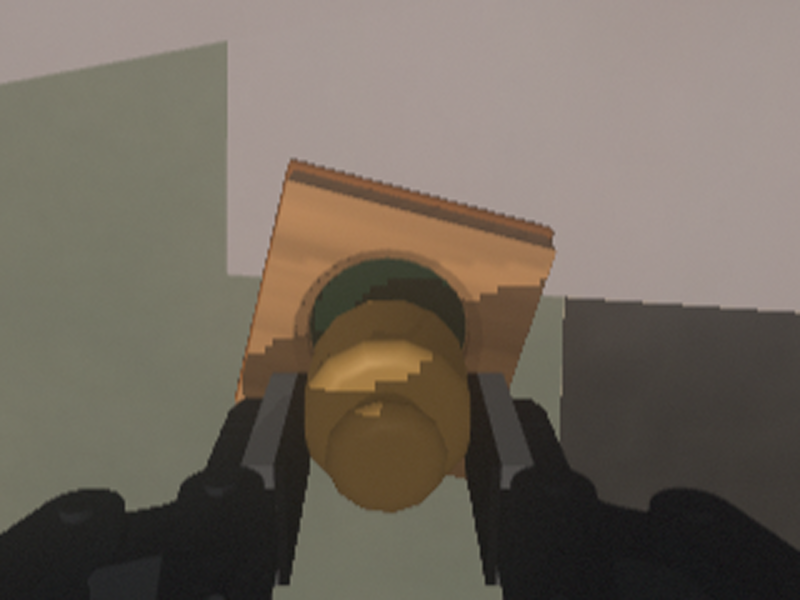

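```bash
python3 -m handwheel '[[[0,0.01,0.001,-0.0004,0,0,0],[0,0.018,0.001,-0.0004,0,0,0],[0,0.024,0.001,-0.0004,0,0,0],[0,0.027,0.001,-0.0004,0,0,0],[0,0.028,0.001,-0.0004,0,0,0],[0,0.028,0.001,-0.0004,0,0,0]]]'
python3 - <<'E'
from h import *
c=manip.capture('wrist'); crop(c,'w13',100,80,420,320,2.5)
s=manip.get_state();print(s['eef_pos'],s['gripper_width'],s['force'])
E
```

```text
time: 13.18
eef_pos: [595.3, 113.3, 24.4]
eef_rot: [[0.015, 0.022, 1.0], [-0.012, 1.0, -0.022], [-1.0, -0.012, 0.015]]
force: [-7.6, 0.3, 17.5]
gripper_width: 31.9
[595.2769279  113.24902953  24.37183863] 31.740326832210183 [-7.6501428  -1.33215238 17.09712246]
```

View pics/w13.png

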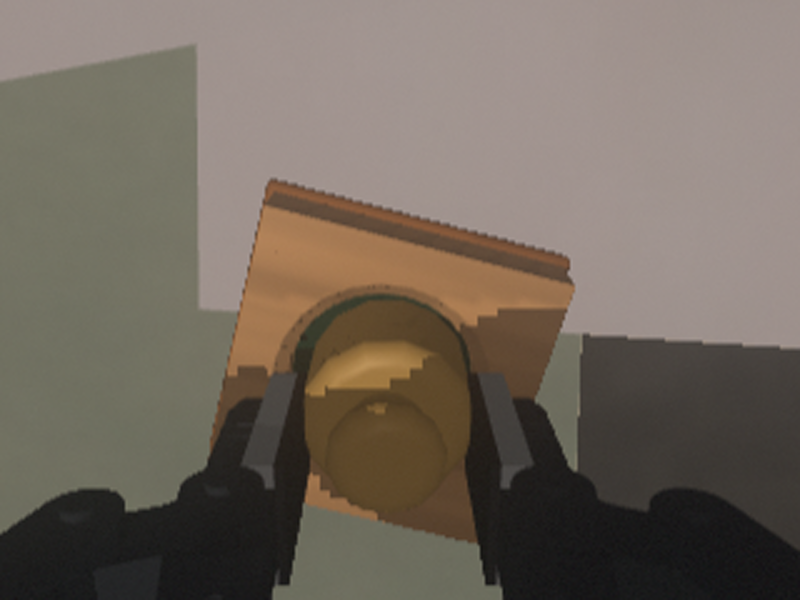

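```bash
python3 -m handwheel '[[[75,-0.001,0,0,0,0,0],[75,-0.001,0,0,0,0,0],[75,-0.001,0,0,0,0,0],[75,-0.05,0,0,0,0,0],[75,-0.1,0,0,0,0,0],[75,-0.12,-0.03,-0.05,0,0,0],[75,-0.12,-0.06,-0.1,0,0,0],[75,-0.12,-0.083,-0.137,0,0,0]]]' 40
python3 -m handwheel '[[[75,0,-0.004,-0.005,0,0,0],[75,0,-0.004,-0.005,0,0,0],[75,0,-0.004,-0.005,0,0,0]]]'
python3 - <<'E'
from h import *
c=manip.capture('wrist'); crop(c,'w14',215,150,295,210,10); crop(c,'w14b',0,0,512,384,1.5);np.save('pics/T.npy',c['T'])
s=manip.get_state();p=s['eef_pos'];print(p,s['eef_rot'].round(3).tolist(),s['gripper_width'])
print(circ(c,467,27,21,13,215,150,10),circ(c,467,27,0,13,215,150,10))
E
```

```text
time: 14.22
eef_pos: [452.6, 33.4, 143.1]
eef_rot: [[0.014, 0.023, 1.0], [-0.012, 1.0, -0.022], [-1.0, -0.012, 0.015]]
force: [-0.5, -0.0, 0.4]
gripper_width: 63.8
time: 14.6
eef_pos: [449.0, 30.4, 143.3]
eef_rot: [[0.016, 0.021, 1.0], [-0.012, 1.0, -0.021], [-1.0, -0.012, 0.016]]
force: [-0.8, -0.4, 0.2]
gripper_width: 63.7
[448.82617297  30.39590293 143.20780943] [[0.015, 0.021, 1.0], [-0.012, 1.0, -0.021], [-1.0, -0.012, 0.015]] 64.0438519218801
(np.float64(242.0), np.float64(530.0), np.float64(323.0), np.float64(595.0)) (np.float64(255.0), np.float64(524.0), np.float64(259.0), np.float64(515.0))
```

View pics/w14.png

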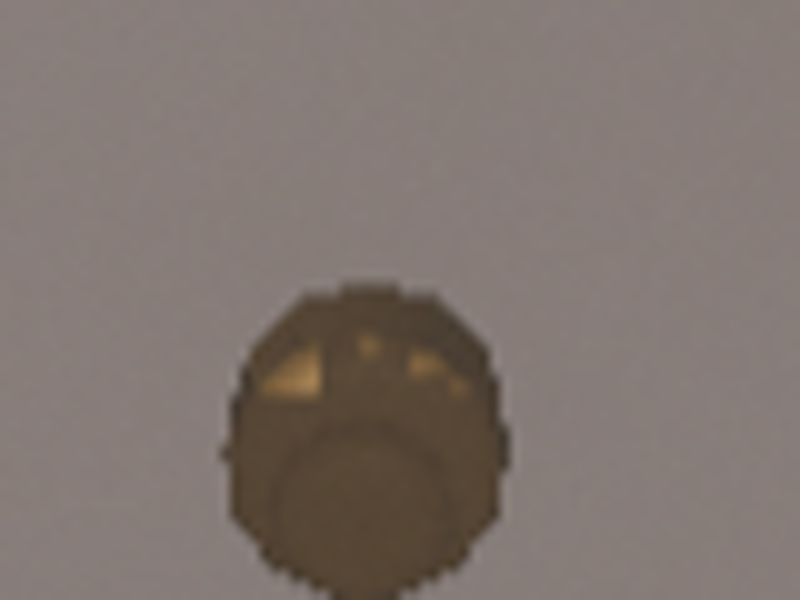

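View pics/w14b.png

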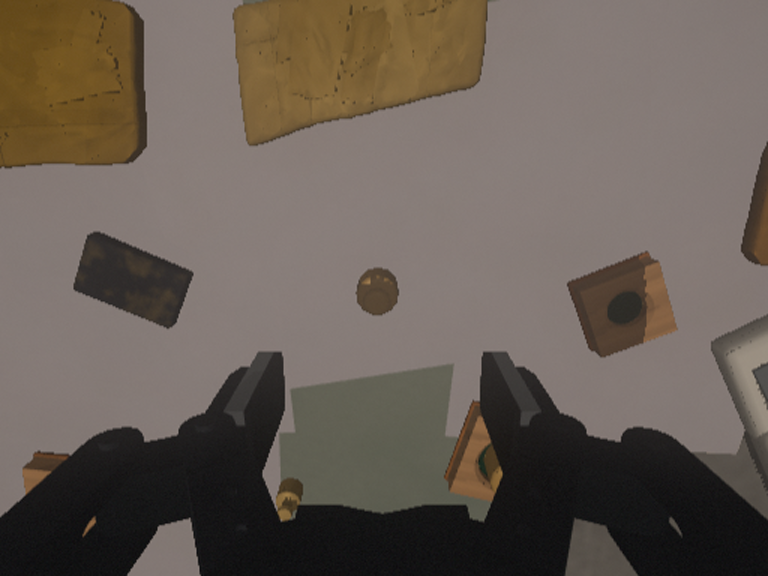

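```bash
python3 - <<'E'
from h import *
c=manip.capture('wrist')
p=manip.get_state()['eef_pos']; print(tool(*(np.array([468.7,25.4,10])-p)))
print(pix(c,0,0,1.5,624,306,14), pix(c,0,0,1.5,283,505,25))
E
```

```text
[ 0.1334 -0.0028  0.0182]
[479.8 177.6  14. ] [620.3 -44.   25. ]
```

```bash
python3 -m handwheel '[[[75,0.04,-0.0028,0.018,0,0,0],[75,0.09,-0.0028,0.0182,0,0,0],[75,0.12,-0.0028,0.0182,0,0,0],[75,0.133,-0.0028,0.0182,0,0,0],[75,0.133,-0.0028,0.0182,0,0,0],[75,0.133,-0.0028,0.0182,0,0,0]]]'
python3 -m handwheel '[[[0,0,0,0,0,0,0],[0,0,0,0,0,0,0],[0,0,0,0,0,0,0],[0,0,0,0,0,0,0]]]' 30
python3 - <<'E'
from h import *
c=manip.capture('wrist'); crop(c,'w15',100,80,420,320,2.5)
s=manip.get_state();p=s['eef_pos'];print(p,s['gripper_width'],s['force'])
print(circ(c,p[0],p[1],0,13,100,80,2.5))
E
```

```text
time: 15.45
eef_pos: [470.0, 25.7, 11.5]
eef_rot: [[0.017, 0.021, 1.0], [-0.012, 1.0, -0.021], [-1.0, -0.012, 0.017]]
force: [-0.0, -0.4, -0.9]
gripper_width: 64.1
time: 15.95
eef_pos: [470.8, 25.9, 12.5]
eef_rot: [[0.019, 0.021, 1.0], [-0.011, 1.0, -0.021], [-1.0, -0.011, 0.019]]
force: [-1.2, 1.4, 5.9]
gripper_width: 24.1
[470.74752737  25.85232585  12.47860207] 23.705162234575262 [-1.74205645 -0.11696464  6.11763156]
(np.float64(330.0), np.float64(448.0), np.float64(323.0), np.float64(431.0))
```

View pics/w15.png

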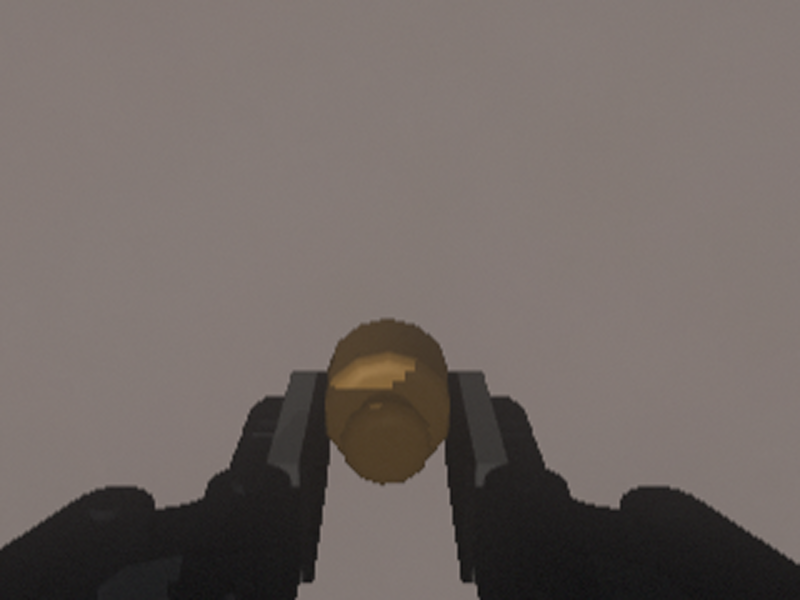

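```bash
python3 -m handwheel '[[[0,-0.02,0,0,0,0,0],[0,-0.07,0.0,0,0,0,0],[0,-0.12,-0.03,0.02,0,0,0],[0,-0.13,-0.075,0.05,0,0,0],[0,-0.13,-0.12,0.08,0,0,0],[0,-0.13,-0.165,0.11,0,0,0],[0,-0.13,-0.205,0.138,0,0,0],[0,-0.13,-0.225,0.152,0,0,0]]]'
python3 -m handwheel '[[[0,0,-0.005,0.001,0,0,0],[0,0,-0.005,0.001,0,0,0],[0,0,-0.005,0.001,0,0,0]]]'
python3 - <<'E'
from h import *
c=manip.capture('wrist'); crop(c,'w16',100,80,420,320,2.5); np.save('pics/T.npy',c['T'])
s=manip.get_state();p=s['eef_pos'];print(p,s['eef_rot'].round(3).tolist(),s['gripper_width'],s['force'])
print(circ(c,622,-203,18,19,100,80,2.5), circ(c,p[0],p[1],p[2]-12.4,13,100,80,2.5))
E
```

```text
time: 17.0
eef_pos: [615.9, -204.0, 147.7]
eef_rot: [[0.019, 0.024, 1.0], [-0.013, 1.0, -0.024], [-1.0, -0.013, 0.019]]
force: [0.0, -0.3, -1.5]
gripper_width: 24.2
time: 17.38
eef_pos: [616.2, -207.3, 147.6]
eef_rot: [[0.018, 0.023, 1.0], [-0.012, 1.0, -0.022], [-1.0, -0.011, 0.018]]
force: [0.1, -0.1, -1.2]
gripper_width: 23.5
[ 616.4310382  -207.27650649  147.74357885] [[0.018, 0.022, 1.0], [-0.012, 1.0, -0.022], [-1.0, -0.011, 0.019]] 23.545242568659088 [ 0.61086618  0.57427779 -1.20553176]
(np.float64(352.0), np.float64(456.0), np.float64(199.0), np.float64(299.0)) (np.float64(330.0), np.float64(449.0), np.float64(324.0), np.float64(432.0))
```

View pics/w16.png

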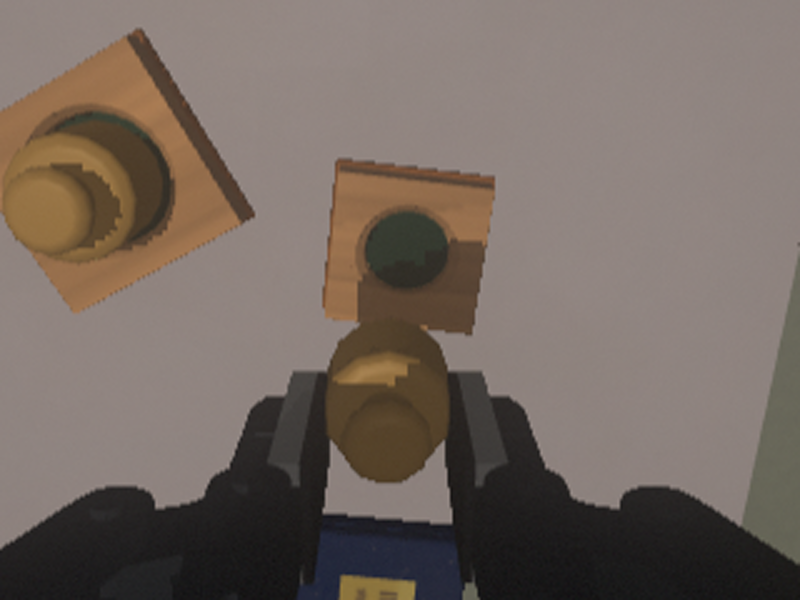

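```bash
python3 - <<'E'
from h import *
p=manip.get_state()['eef_pos']; print(tool(*(np.array([623.5,-202,46])-p)))
E
```

```text
[0.1018 0.0066 0.0051]
```

```bash
python3 -m handwheel '[[[0,0.035,0.004,0.003,0,0,0],[0,0.08,0.0066,0.005,0,0,0],[0,0.102,0.0066,0.005,0,0,0],[0,0.102,0.0066,0.005,0,0,0],[0,0.102,0.0066,0.005,0,0,0]]]'
python3 - <<'E'
from h import *
c=manip.capture('wrist'); crop(c,'w17',100,80,420,320,2.5); np.save('pics/T.npy',c['T'])
s=manip.get_state();p=s['eef_pos'];print(p,s['gripper_width'],s['force'])
print(circ(c,623,-202.3,18,19,100,80,2.5), circ(c,p[0],p[1],p[2]-12.4,13,100,80,2.5))
print(tool(0,0,-25))
E
```

```text
time: 18.05
eef_pos: [624.3, -201.9, 47.2]
eef_rot: [[0.02, 0.022, 1.0], [-0.012, 1.0, -0.022], [-1.0, -0.012, 0.021]]
force: [0.8, 0.0, -0.3]
gripper_width: 23.6
[ 624.61211327 -202.13410213   47.56009587] 23.84069286931658 [-0.50416866 -0.05461914 -0.87220864]
(np.float64(309.0), np.float64(468.0), np.float64(267.0), np.float64(413.0)) (np.float64(329.0), np.float64(448.0), np.float64(325.0), np.float64(433.0))
[ 0.025   0.0003 -0.0005]
```

View pics/w17.png

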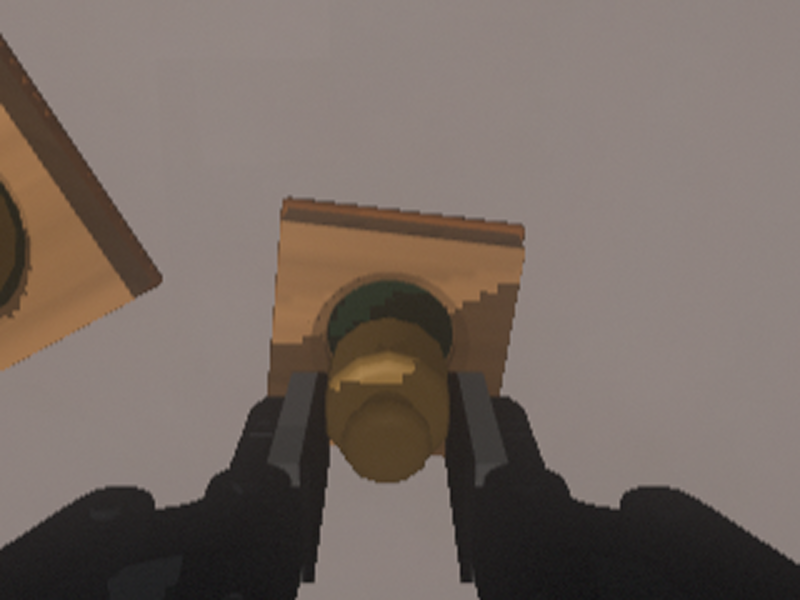

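```bash
python3 -m handwheel '[[[0,0.01,0.0007,0.0002,0,0,0],[0,0.017,0.0007,0.0002,0,0,0],[0,0.022,0.0007,0.0001,0,0,0],[0,0.025,0.0007,0.0001,0,0,0],[0,0.026,0.0007,0.0001,0,0,0],[0,0.026,0.0007,0.0001,0,0,0]]]'
python3 - <<'E'
from h import *
c=manip.capture('wrist'); crop(c,'w18',100,80,420,320,2.5)
s=manip.get_state();print(s['eef_pos'],s['gripper_width'],s['force'])
E
```

```text
time: 18.85
eef_pos: [624.9, -201.7, 22.6]
eef_rot: [[0.02, 0.022, 1.0], [-0.012, 1.0, -0.022], [-1.0, -0.011, 0.021]]
force: [-3.6, 1.6, 6.7]
gripper_width: 24.0
[ 624.9513375  -201.71453163   22.59553669] 23.889741320161374 [-3.76295994  0.71582168  6.69939449]
```

View pics/w18.png

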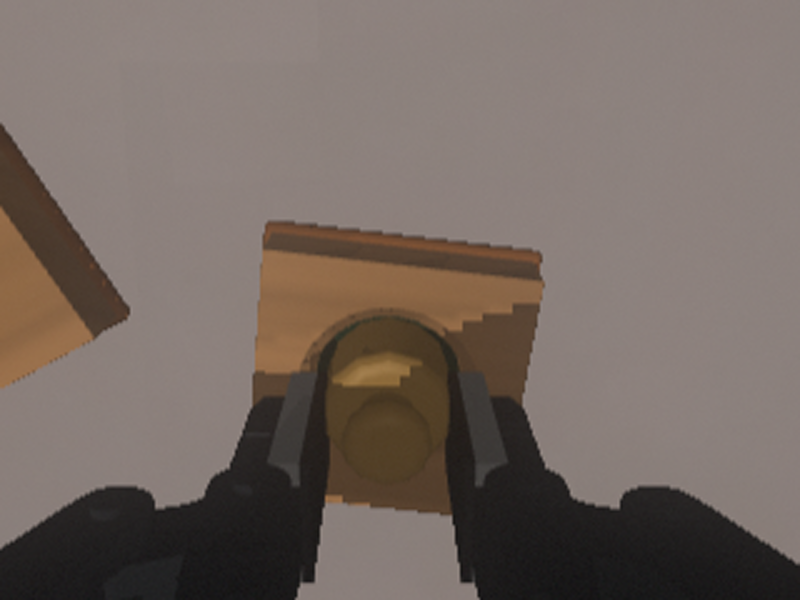

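```bash
python3 -m handwheel '[[[65,-0.001,0,0,0,0,0],[65,-0.001,0,0,0,0,0],[65,-0.001,0,0,0,0,0],[65,-0.05,0,0,0,0,0],[65,-0.1,0.02,0,0,0,0],[65,-0.12,0.07,-0.01,0,0,0],[65,-0.12,0.12,-0.02,0,0,0],[65,-0.12,0.16,-0.02,0,0,0]]]' 30
python3 -m handwheel '[[[65,0,0.005,0,0,0,0],[65,0,0.005,0,0,0,0],[65,0,0.005,0,0,0,0]]]'
python3 - <<'E'
from h import *
c=manip.capture('wrist'); crop(c,'w19',215,150,295,210,10); crop(c,'w19b',0,0,512,384,1.5);np.save('pics/T.npy',c['T'])
s=manip.get_state();p=s['eef_pos'];print(p,s['eef_rot'].round(3).tolist(),s['gripper_width'])
print(circ(c,622,-42,18,9,215,150,10),circ(c,622,-42,0,9,215,150,10))
E
```

```text
time: 19.9
eef_pos: [605.5, -37.5, 140.7]
eef_rot: [[0.021, 0.021, 1.0], [-0.011, 1.0, -0.021], [-1.0, -0.01, 0.021]]
force: [-0.2, -0.5, -0.8]
gripper_width: 55.5
time: 20.27
eef_pos: [605.6, -35.0, 140.6]
eef_rot: [[0.021, 0.024, 0.999], [-0.012, 1.0, -0.024], [-1.0, -0.011, 0.021]]
force: [-0.1, -0.5, -0.5]
gripper_width: 55.5
[605.59569066 -34.93543791 140.68764719] [[0.021, 0.024, 0.999], [-0.012, 1.0, -0.024], [-1.0, -0.011, 0.021]] 55.759936830194285
(np.float64(246.0), np.float64(445.0), np.float64(341.0), np.float64(530.0)) (np.float64(257.0), np.float64(445.0), np.float64(284.0), np.float64(463.0))
```

View pics/w19.png

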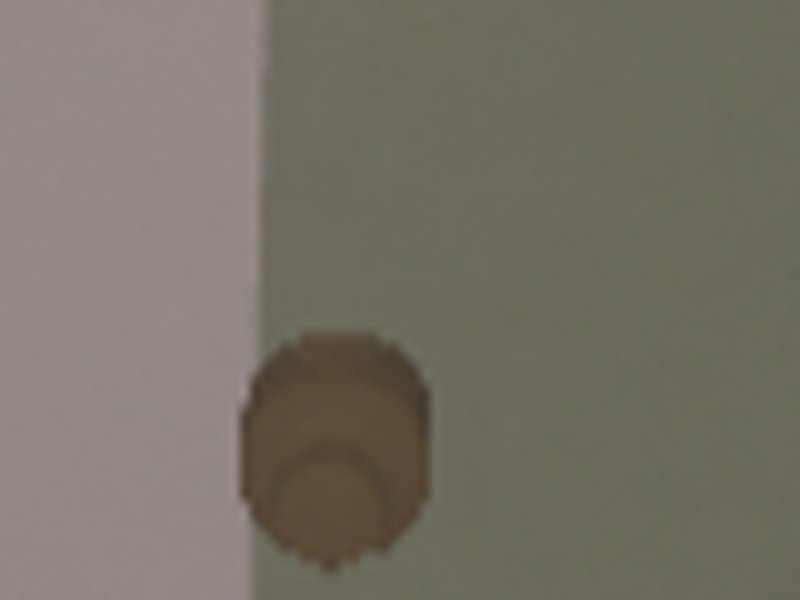

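View pics/w19b.png

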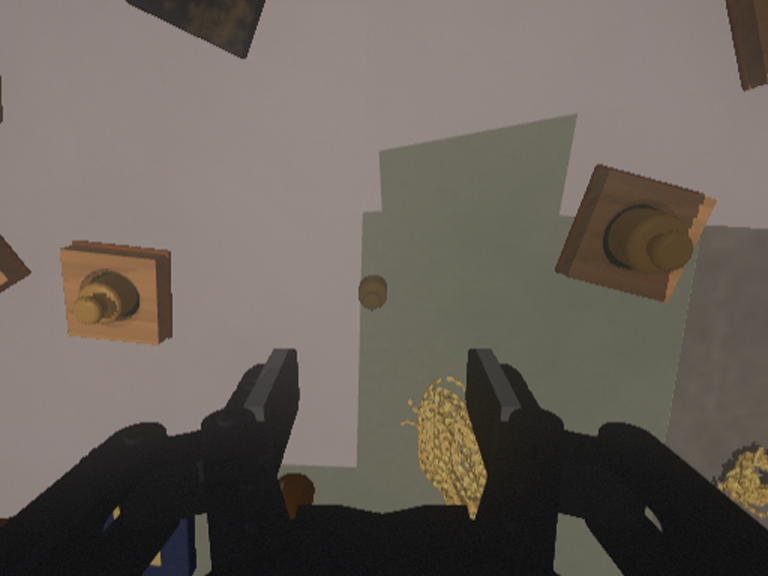

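```bash
python3 - <<'E'
from h import *
c=manip.capture('top')
p=manip.get_state()['eef_pos']; print(tool(*(np.array([625,-43,10])-p)))
print(p2w(c,437/1.5,226/1.5,60),p2w(c,417/1.5,211/1.5,60))
E
```

```text
[ 0.1311 -0.0064  0.0169]
[ 768.27322745 -101.56750888   60.        ] [807.43794326 -52.90085626  60.        ]
```

```bash
python3 -m handwheel '[[[65,0.04,-0.0064,0.0169,0,0,0],[65,0.09,-0.0064,0.0169,0,0,0],[65,0.12,-0.0064,0.0169,0,0,0],[65,0.131,-0.0064,0.0169,0,0,0],[65,0.131,-0.0064,0.0169,0,0,0],[65,0.131,-0.0064,0.0169,0,0,0]]]'
python3 - <<'E'
from h import *
c=manip.capture('wrist'); crop(c,'w20',100,80,420,320,2.5)
s=manip.get_state();p=s['eef_pos'];print(p,s['gripper_width'],s['force'])
print(circ(c,p[0],p[1],0,9,100,80,2.5))
E
```

```text
time: 21.12
eef_pos: [626.4, -43.4, 11.7]
eef_rot: [[0.024, 0.025, 0.999], [-0.012, 1.0, -0.024], [-1.0, -0.011, 0.024]]
force: [0.2, -0.3, 0.6]
gripper_width: 55.4
[626.37284754 -43.25471652  11.81949674] 55.8486272169074 [ 0.94799512 -0.03757239 -0.53752148]
(np.float64(349.0), np.float64(431.0), np.float64(342.0), np.float64(416.0))
```

View pics/w20.png

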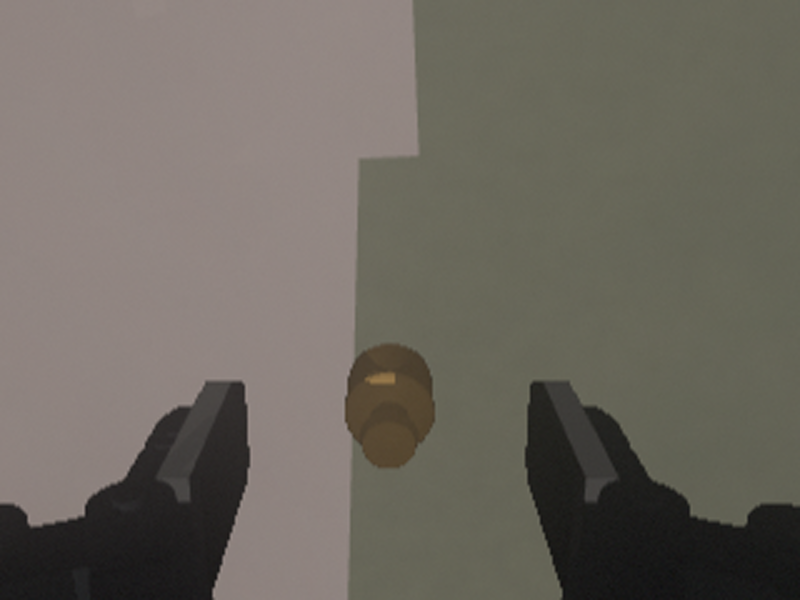

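```bash
python3 -m handwheel '[[[65,0.002,0,0,0,0,0],[65,0.002,0,0,0,0,0],[0,0.002,0,0,0,0,0],[0,0.002,0,0,0,0,0],[0,0.002,0,0,0,0,0],[0,0.002,0,0,0,0,0],[0,0.002,0,0,0,0,0]]]' 25
python3 -m handwheel '[[[0,-0.02,0,0,0,0,0],[0,-0.07,0.0,0,0,0,0],[0,-0.12,0.03,-0.02,0,0,0],[0,-0.13,0.07,-0.05,0,0,0],[0,-0.13,0.11,-0.08,0,0,0],[0,-0.13,0.15,-0.11,0,0,0],[0,-0.13,0.19,-0.135,0,0,0],[0,-0.13,0.215,-0.15,0,0,0]]]'
python3 -m handwheel '[[[0,0,0.005,-0.003,0,0,0],[0,0,0.005,-0.003,0,0,0],[0,0,0.005,-0.003,0,0,0]]]'
python3 - <<'E'
from h import *
c=manip.capture('wrist'); crop(c,'w21',100,80,420,320,2.5); np.save('pics/T.npy',c['T'])
s=manip.get_state();p=s['eef_pos'];print(p,s['eef_rot'].round(3).tolist(),s['gripper_width'],s['force'])
print(circ(c,480,180,18,15,100,80,2.5), circ(c,p[0],p[1],p[2]-12,9,100,80,2.5))
E
```

```text
time: 22.05
eef_pos: [626.5, -43.2, 9.9]
eef_rot: [[0.024, 0.025, 0.999], [-0.011, 1.0, -0.024], [-1.0, -0.011, 0.024]]
force: [-0.6, 1.2, 2.2]
gripper_width: 15.6
time: 23.05
eef_pos: [477.5, 179.1, 135.1]
eef_rot: [[0.025, 0.022, 0.999], [-0.01, 1.0, -0.022], [-1.0, -0.009, 0.025]]
force: [1.8, 0.2, -1.1]
gripper_width: 15.6
time: 23.42
eef_pos: [475.6, 182.4, 135.3]
eef_rot: [[0.026, 0.025, 0.999], [-0.01, 1.0, -0.025], [-1.0, -0.01, 0.026]]
force: [1.0, 0.6, -0.3]
gripper_width: 15.5
[475.54786462 182.48838656 135.19234938] [[0.025, 0.025, 0.999], [-0.01, 1.0, -0.025], [-1.0, -0.01, 0.026]] 15.441175398374023 [ 0.63239072  0.84446457 -0.7328134 ]
(np.float64(342.0), np.float64(428.0), np.float64(213.0), np.float64(295.0)) (np.float64(348.0), np.float64(430.0), np.float64(340.0), np.float64(415.0))
```

View pics/w21.png

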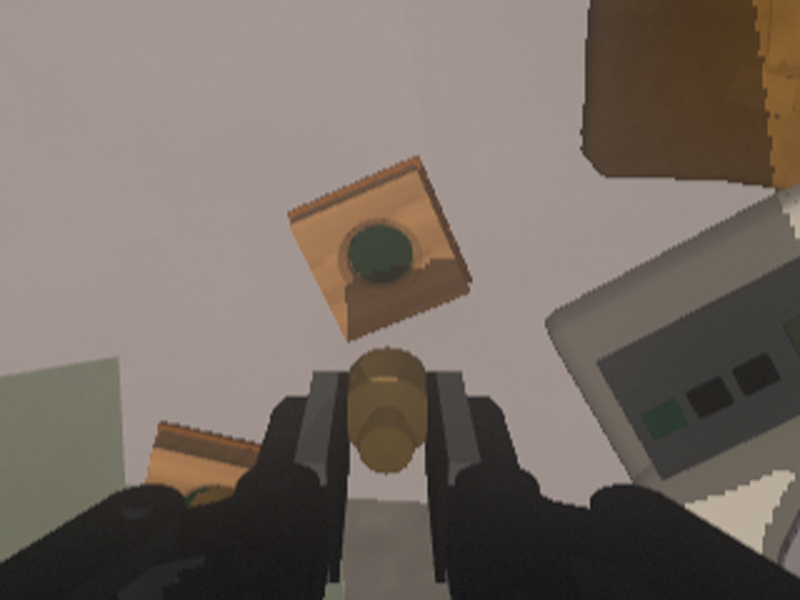

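```bash
python3 - <<'E'
from h import *
p=manip.get_state()['eef_pos']; print(tool(*(np.array([480,178.5,42])-p)))
E
```

```text
[ 0.0933 -0.003   0.0022]
```

```bash
python3 -m handwheel '[[[0,0.035,-0.002,0.001,0,0,0],[0,0.075,-0.003,0.0022,0,0,0],[0,0.093,-0.003,0.0022,0,0,0],[0,0.093,-0.003,0.0022,0,0,0],[0,0.093,-0.003,0.0022,0,0,0]]]'
python3 - <<'E'
from h import *
c=manip.capture('wrist'); crop(c,'w22',150,130,350,280,4); np.save('pics/T.npy',c['T'])
s=manip.get_state();p=s['eef_pos'];print(p,s['gripper_width'],s['force'])
print(circ(c,480.8,178.3,18,15,150,130,4), circ(c,p[0],p[1],p[2]-10,9,150,130,4))
print(tool(0,0,-22))
E
```

```text
time: 24.1
eef_pos: [481.1, 178.1, 43.1]
eef_rot: [[0.027, 0.026, 0.999], [-0.01, 1.0, -0.026], [-1.0, -0.009, 0.027]]
force: [0.3, -0.4, 0.9]
gripper_width: 15.6
[481.15531393 178.39430768  43.35098493] 15.160080195264243 [ 0.58787195 -0.2570112  -0.13049896]
(np.float64(322.0), np.float64(527.0), np.float64(269.0), np.float64(456.0)) (np.float64(358.0), np.float64(491.0), np.float64(354.0), np.float64(474.0))
[ 0.022   0.0002 -0.0006]
```

View pics/w22.png

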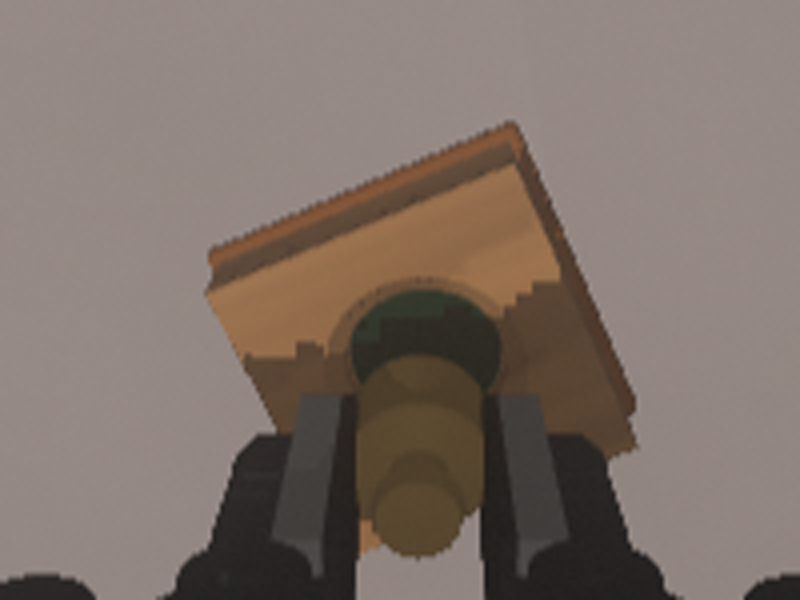

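```bash
python3 -m handwheel '[[[0,0.01,0.0005,0.0002,0,0,0],[0,0.016,0.0005,0.0002,0,0,0],[0,0.02,0.0005,0.0002,0,0,0],[0,0.022,0.0005,0.0002,0,0,0],[0,0.0235,0.0005,0.0002,0,0,0],[0,0.0235,0.0005,0.0002,0,0,0]]]'
python3 - <<'E'
from h import *
c=manip.capture('wrist'); crop(c,'w23',150,130,350,280,4)
s=manip.get_state();print(s['eef_pos'],s['gripper_width'],s['force'])
E
```

```text
time: 24.9
eef_pos: [482.1, 178.7, 20.0]
eef_rot: [[0.027, 0.026, 0.999], [-0.01, 1.0, -0.026], [-1.0, -0.009, 0.028]]
force: [-0.4, 0.9, 0.2]
gripper_width: 16.0
[482.05280271 178.71533607  19.97568484] 15.306024897187914 [-1.0498662  -0.42225416  0.23710581]
```

View pics/w23.png

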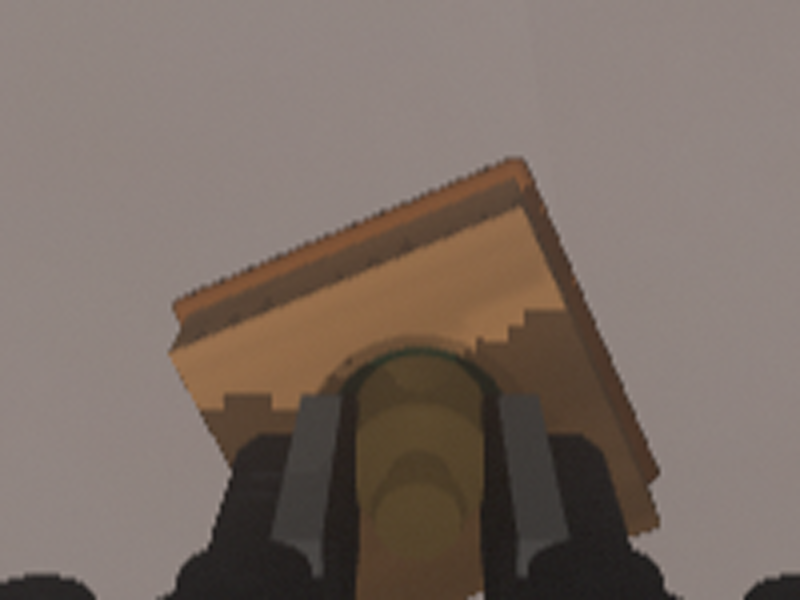

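```bash
python3 -m handwheel '[[[0,0.0007,0,0,0,0,0],[0,0.0007,0,0,0,0,0],[45,0.0007,0,0,0,0,0],[45,0,0,0,0,0,0],[45,0,0,0,0,0,0],[45,-0.05,0,0,0,0,0],[45,-0.1,0,0,0,0,0],[45,-0.12,0,0,0,0,0]]]'
python3 -m handwheel '[[[45,-0.01,0,-0.02,0,0,0],[45,-0.01,0,-0.02,0,0,0],[45,-0.01,0,-0.02,0,0,0],[45,-0.01,0,-0.02,0,0,0]]]'
python3 - <<'E'
from h import *
c=manip.capture('wrist'); crop(c,'w24',0,0,512,384,1.5)
c=manip.capture('scene'); crop(c,'s9',140,110,400,290,3)
s=manip.get_state();print(s['eef_pos'],s['gripper_width'],s['force'])
E
```

```text
time: 25.95
eef_pos: [480.3, 180.5, 142.9]
eef_rot: [[0.032, 0.026, 0.999], [-0.007, 1.0, -0.026], [-0.999, -0.006, 0.032]]
force: [-0.2, 0.5, -1.4]
gripper_width: 38.7
time: 26.45
eef_pos: [460.2, 180.8, 151.5]
eef_rot: [[0.031, 0.026, 0.999], [-0.008, 1.0, -0.026], [-0.999, -0.007, 0.031]]
force: [0.3, 0.9, 0.1]
gripper_width: 37.9
[460.17847361 180.84092275 151.64019656] 38.38642474703095 [0.68716893 0.34224977 0.24521324]
```

View pics/w24.png

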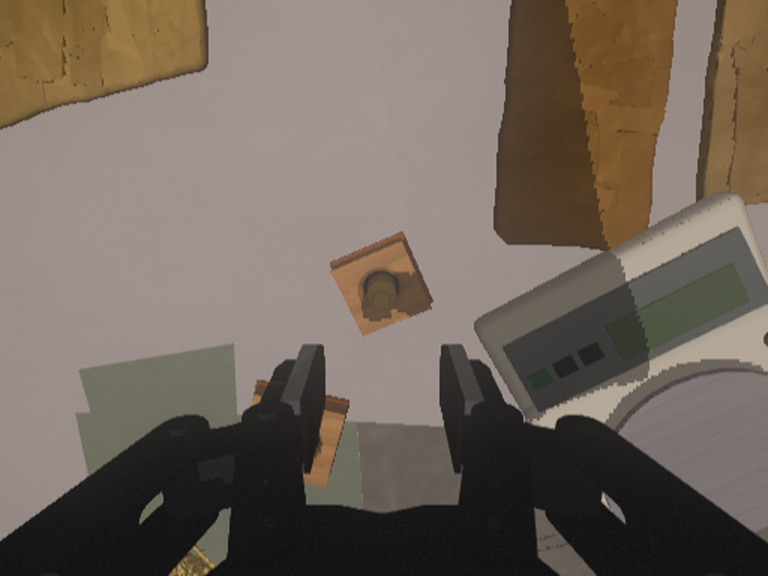

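View pics/s9.png

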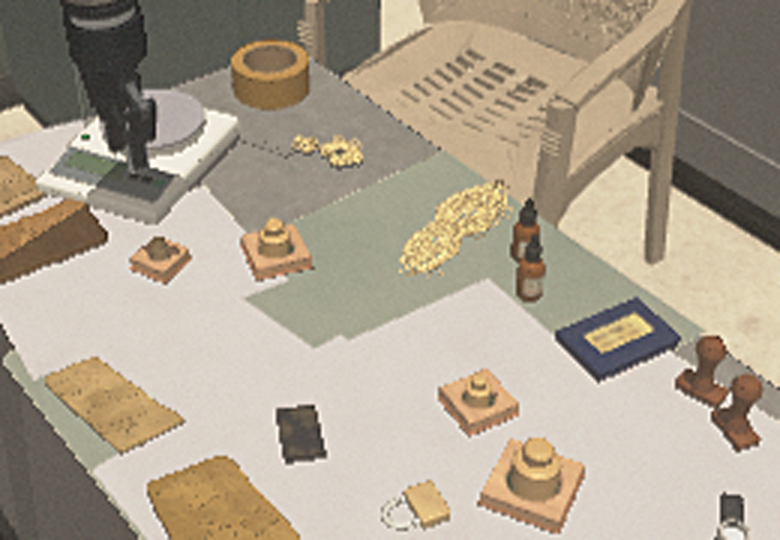

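```bash
python3 - <<'E'
from h import *
c=manip.capture('scene')
im=cv2.resize(c['img'][110:290,140:400,::-1],None,fx=3,fy=3,interpolation=cv2.INTER_CUBIC)
for x,y,h,d in [(595.5,-311.5,52,44),(594.5,112,40,34),(624,-202,33,26),(482,178.3,28,18)]:
    p=(w2p(c,(x,y,10+h))-[140,110]+.5)*3-.5; q=(w2p(c,(x,y,18))-[140,110]+.5)*3-.5
    print(p.round(),q.round()); cv2.circle(im,tuple(int(v) for v in p.round()),2,(255,0,0),-1)
cv2.imwrite('pics/s10.png',im)
w=manip.capture('wrist'); crop(w,'w25',215,145,295,225,7); print(circ(w,482,178.3,18,15,215,145,7),circ(w,482,178.3,28,9,215,145,7))
E
```

```text
[541. 446.] [536. 478.]
[277. 223.] [278. 245.]
[482. 377.] [481. 395.]
[160. 239.] [162. 253.]
(np.float64(163.0), np.float64(386.0), np.float64(233.0), np.float64(443.0)) (np.float64(204.0), np.float64(343.0), np.float64(301.0), np.float64(430.0))
```

View pics/s10.png

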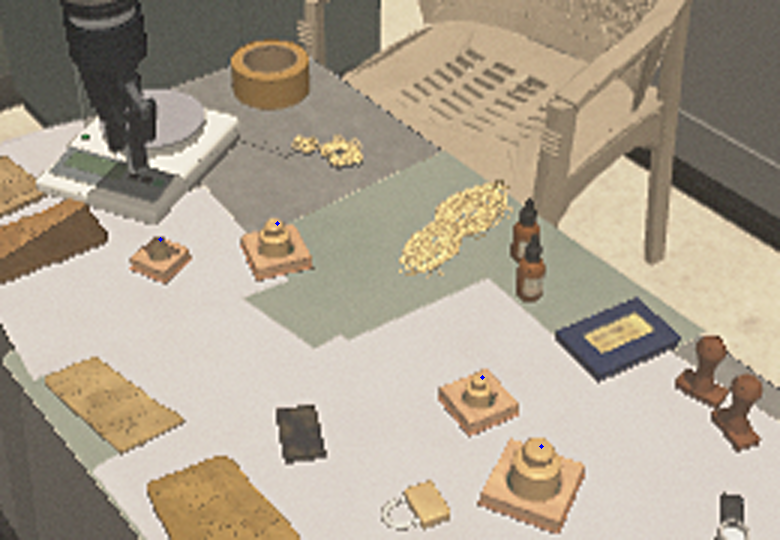

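View pics/w25.png

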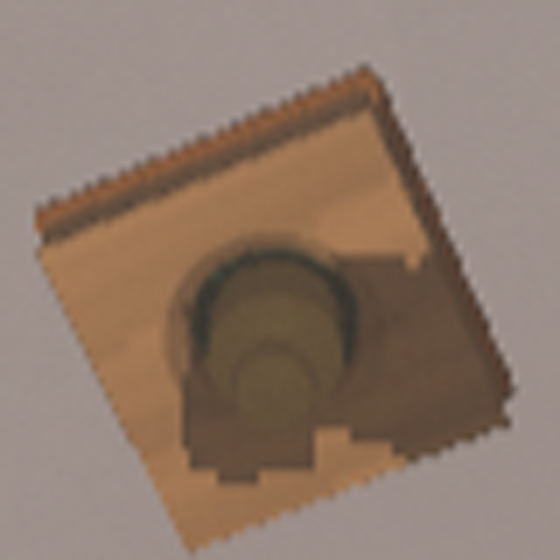

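All four weights are down and upright with felt showing round them, both bottles are standing, and the gripper is clear. I'm handing in.

```bash
python3 - <<'E'
from rig import manip
print(manip.sign_off())
E
```

```text
the job is handed in; nothing more can be done
None
```

All four check weights are in the recesses of their own stands, and I handed the job in after about 27 s of the 106 s. I lowered each weight under camera check and released it at floor height. The wrist pressed 6–17 N against the floor for the 500, 200 and 100 g weights. The 50 g weight showed almost no contact force (0.2 N), so I lowered it another 0.7 mm before letting go.

**Last checks:**
- **Seating:** the final scene picture shows every weight upright and centred in its recess. The knob tops are within about 2–3 mm of where fully seated weights should be.
- **50 g weight:** a close wrist picture shows the body inside the recess with felt around it.
- **Bottles and arm:** both acid bottles are standing. The open gripper is about 150 mm above the worktop and touches nothing.

**What disagreed:**
- **Top camera:** it differed from the wrist camera by up to 7 mm far out to the sides, so I used the wrist camera for every grasp and placing.
- **Finger opening:** it read about 2 mm under the true diameters.
- **Tool tilt:** the tool drifted to about 0.03 rad by the end, which is within the 0.12 rad limit for the weights.

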